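# Draw out the rusk tray and tip the rusks into the crock

## Task

Draw the tray of rusks out from under the low shelf and stand it flat on the open worktop with its wooden grip clear of the shelf, and let go of it. Then take it by that grip, tip it with its open lip low over the square white crock so that all three rusks slide in, and put the empty tray back flat on the worktop. Do not knock the other things about.

Things in the scene. Friction and masses are not known exactly. Their poses are not given: they have to be found in the camera images.
- tray_center (a point): Centre of the aluminium tray, 190 (its x) x 124 mm (y), about 170 g, 17 mm above its flat underside. +x: end with the wooden grip; -x: open lip without wall; z up. Floor 4 mm thick. Side walls along both long sides, full length, mid-thickness at y = +-58 mm, 8 mm thick, top 34 mm above the underside. It stands on the worktop and slides when pulled.
- tray_grip (a point): Point to hold on the tray's wooden grip: an upright board at the closed end, 12 mm thick (tray x), 70 mm wide (tray y), top 70 mm above the underside. The point is mid-thickness, mid-width, 55 mm above the underside, 89 mm from the tray's centre along +x. At the start it is under the shelf, out of reach from above. Axes as the tray's.
- tray_lip (a point): Middle of the tray's open lip, on top of the floor (4 mm above the underside), 95 mm from the tray's centre along -x. Axes as the tray's. At the start the lip sticks out of the shelf's front by about 80 to 125 mm; the front 50 mm of the tray is empty, so a finger fits inside a side wall there.
- rusk1_center (a point): A hard baked rusk (slice), 30 (x) x 70 (y) x 22 mm, 30 g, lying loose in the tray crosswise; its centre. The rusks slide off smooth metal at some 25 to 33 degrees of slope.
- rusk2_center (a point): A second such rusk; its centre.
- rusk3_center (a point): A third such rusk; its centre.
- crock: Square white stoneware crock without lid, 160 x 160 mm outside, 70 mm high, walls 7 mm, fixed on the worktop; origin at the centre of its underside, x and y along its sides.
- shelf_edge (a point): Low fixed shelf: wooden board 200 mm deep, 460 mm long, on four corner posts; this point is the middle of its front edge (towards the middle of the worktop), 107 mm up. Axes: -x points out of its front, y runs along the edge. Underside of the board 99 mm, top 115 mm above the worktop. Three jars and a box stand on it.
- jar_a: Bystander: hexagonal glass jar with wooden lid, 72 mm across, 82 mm high, on the shelf; origin at the centre of its underside.
- jar_b: Bystander: a second such jar; origin at the centre of its underside.
- jar_c: Bystander: a third such jar; origin at the centre of its underside.
- oak_box: Bystander: hinged oak box, 88 x 133 x 62 mm, shut, on the shelf; origin at the centre of its underside.
- salt: Bystander: black ceramic salt cellar, 80 mm across, 68 mm high, on the worktop; origin at the centre of its underside.
- mug: Bystander: blue ceramic mug, 76 mm across plus its handle, 85 mm high, on the worktop; origin at the centre of its underside.
- spoon: Bystander: wooden spoon, 200 mm long, lying flat on the worktop; origin at the middle of its length.
Things that resemble listed ones, but are neither listed nor needed, are in the scene too. What is shaped like the crock but purple is not meant.

How it is judged:
By the outcome, as a careful person would: the job done as asked, in the order asked, and still so for the second after the job is handed in, with the robot touching nothing.
It also fails if it takes over 70 s, if anything falls off the work surface, if the arm or the gripper's body presses on something with over 40 N, if the wrist force passes 120 N, or if a joint passes its speed limit or range.

## Robot

A 6-joint arm with a two-finger parallel gripper is mounted at the origin on the work surface. World frame = base frame: x ahead of the robot, y to its left, z up, the work surface at z = 0. Lengths are in m, angles in rad, forces in N, time in s.
With the tool pointing down it reaches from about 0.225 to 0.875 m from the base axis. Payload 3.4 kg.
Tool frame: the origin (TCP) lies where the fingers leave the gripper's body, on its centre line; the fingertips stand 73 mm ahead of it and the grasp point (between the pads) lies 54 mm ahead of it; x points along the fingers, y is the direction in which the jaws open and shut, and the axes are right-handed (so a half turn about x gives the same grasp; the last joint's range is limited). The gripper opens to 85 mm and grips with 20 to 120 N. Pads are 22 mm wide; open, the fingers measure 114 mm over their backs; the gripper's body (76 mm by 85 mm) begins 54 mm behind the grasp point. The pads swing forward as they close: fully open they stand 13 mm farther back than shut.
Start: joints at [1.12, 0.276, 1.505, -0, 1.361, -0.121], TCP at [0.186, 0.544, 0.304] pointing down, gripper open.
Joint ranges: [-2.89, 2.89], [-0.75, 2.08], [0.22, 2.7], [-1.18, 4.32], [0.11, 2.71], [-2.7, 2.7]. Speed limits (rad/s): [2.57, 2.57, 3.14, 3.14, 3.14, 3.14].

## Interface

Orientations are given as a unit quaternion [w, x, y, z].
In Python, from rig import manip gives the robot as it stands.
- The arm moves only by the tool play_rows, never from a script. Its argument "steps" is a list of rows, each a list of 5 numbers: the closure, from 0 (fully open) to 1 (shut), then the shift along the tool's x, y, z as a fraction of full scale, then the turn about the tool's x as a fraction of full scale. In form: [[grip, tx, ty, tz, twist], ...]. A call has 1 to 20 rows; each row shifts and turns the commanded pose from where the row before left it, along the tool's axes as they then stand; what a row does not reach is not made up. Full scale, the value 1, is 0.03 m for a shift and 6 degrees for a turn. A row lasts 1/10 s, in which the tool goes at most 50 mm and 8.59 degrees, less where a joint would pass 70% of its speed; a pose out of reach is approached as far as the arm can. A call with a number of a shift or a turn outside -1 to 1 is refused whole. A call with a gripper value outside its range is refused whole. The fingers move at their own pace and stop on an object; "newtons" is the grip in N (left out, the last holds). Time passes only in rows, so rows that do not move let the fingers close. It gives the time, the measured TCP pose, the force and the opening at its end, in the units of the state.
- manip.get_state(): the state, without advancing time (a new reading comes with each control period).
- manip.get_image(name): name is "scene" or "top" or "wrist"; returns (picture, depth): 400x640x3 uint8, red, green, blue; 400x640 float32, m along the optical axis (not along the pixel's ray), 0 where there is no reading.
- manip.camera_model(name): a dict with "mtx" (3x3 intrinsics, pixels), "k1" (the pictures are not rectified: a ray, as slopes to the right and down, at radius r is drawn at 1 + k1 r^2 times it, then the intrinsics apply), "R" (3x3) and "t" (3): a world point X has camera coordinates R X + t. Camera axes: x right, y down, z forward; pixel columns grow to the right and rows downward; lengths in m; the calibration is good to about 2 mm. A picture is of the moment at which its call begins: read the wrist's pose just before it. camera_model takes no time and is no camera call; for the wrist camera it gives the pose at the moment of the call.
- manip.sign_off(): hands the job in, once; it reports no verdict.
Trained networks look in the newest picture that a camera, given by its name, has taken for a name from the list of things; names that differ only in an ending like _2 or _b are one class to them, and where a whole thing is asked for, a point or a joint stands for the part that bears it (a point fixed in the world has none). Each returns a list of dicts, best first, with "conf" (0 to 1); they miss things now and then, are a little off and sometimes report something else, mostly with a low value. They report only what shows in the picture. A call takes as long as a camera call. They do not tell look-alikes from the thing itself.
- manip.regions_of(camera, query): "mask" (400x640 bool, what is visible of it).
- manip.mark_of(camera, query): "location" ([x, y, z] in m, in the coordinates of the camera as it stood for that picture, good to about 4 mm: a listed point, or the origin of a listed thing).
The state is a dict: "clock": time; "qpos": joint angles; "qd": joint speeds; "effort": joint torques, N m; "position": TCP position; "ee_rot": TCP orientation; "contact_force": force on the tool from outside, world axes, zero at the start; "moment": the same for the moment, N m; "width": finger opening in m.
Only numpy, scipy, OpenCV 4.12 (cv2) and the standard library are available. Lean on these libraries where they do the work, as an engineer would, in place of code of your own. Each camera call takes 0.05 s, during which the arm holds its last target.

## Working session

There is one attempt and no reset: what is moved stays moved. The work goes in short steps, Python scripts to look and compute and a tool call to move; the robot and the scene stay as the last step left them, time stands still between calls to the robot, and variables do not carry over. Pictures are saved under pics/ and viewed, and the job is handed in when it is done.

Besides the shell and the picture viewer there is one more tool, called after "Emit:" as a command line: name --pt "numbers of a row" for each row, then --argument value for the rest. play_rows: Moves the arm, as the interface text tells. Its arguments: {"type":"object","properties":{"steps":{"type":"array","items":{"type":"array","items":{"type":"number"}}},"newtons":{"type":"number"}},"required":["steps"]}

```bash
mkdir -p pics; ls; cat > h.py <<'E'
import numpy as np, cv2
from rig import manip
def save(name, fn):
    im,d=manip.get_image(name); cv2.imwrite('pics/'+fn,im[:,:,::-1]); return im,d
def ray_pts(cam,us,vs,zs,m=None):
    m=m or manip.camera_model(cam)
    K=np.array(m['mtx']);k1=m['k1'];R=np.array(m['R']);t=np.array(m['t'])
    us,vs,zs=map(lambda a:np.asarray(a,float).ravel(),(us,vs,zs))
    p=cv2.undistortPoints(np.stack([us,vs],1)[:,None,:],K,np.array([k1,0,0,0,0.]))[:,0]
    c=np.c_[p*zs[:,None],zs]
    return (c-t)@R
def c2w(cam,loc):
    m=manip.camera_model(cam); return (np.array(loc)-np.array(m['t']))@np.array(m['R'])
def w2p(cam,X):
    m=manip.camera_model(cam);c=np.array(m['R'])@np.array(X)+np.array(m['t'])
    s=c[:2]/c[2];s=s*(1+m['k1']*(s@s));K=np.array(m['mtx']);return K[:2,:2]@s+K[:2,2]
E
python3 - <<'E'
from h import *
print(manip.get_state())
for c in ['scene','top','wrist']:
    save(c,c+'0.png'); m=manip.camera_model(c); print(c,m)
E
```

```text
pics
{'clock': 0.0, 'qpos': array([ 1.11997306e+00,  2.76597330e-01,  1.50614437e+00, -5.74234412e-06,
        1.36068276e+00, -1.20967889e-01]), 'qd': array([ 0.00107345, -0.0030373 , -0.00088753, -0.00170343,  0.00012213,
        0.00083033]), 'effort': array([-1.61758158e-03, -4.16788995e+01, -2.45797920e+01, -5.04945765e-04,
        1.13681317e-02, -2.04887976e-05]), 'position': array([0.18606138, 0.54364579, 0.30303377]), 'ee_rot': array([ 0.69733054,  0.11547112,  0.69769202, -0.11671494]), 'contact_force': array([ 1.03300403, -0.25017923, -0.45491845]), 'moment': array([-0.0059398 ,  0.03032338,  0.01737207]), 'width': 0.08539630809869066}
scene {'mtx': array([[374.28236609,   0.        , 318.32731448],
       [  0.        , 374.28236609, 196.60395719],
       [  0.        ,   0.        ,   1.        ]]), 'k1': -0.06184597192055017, 'R': array([[-0.26993295,  0.96279164, -0.01297967],
       [ 0.69174784,  0.18452964, -0.69816455],
       [-0.66979186, -0.19743627, -0.71581966]]), 't': array([ 0.09484225, -0.24174794,  1.48599405])}
top {'mtx': array([[373.41707103,   0.        , 319.2229258 ],
       [  0.        , 373.41707103, 204.23908272],
       [  0.        ,   0.        ,   1.        ]]), 'k1': 0.014688892034004636, 'R': array([[-0.0982028 , -0.99516483, -0.00178305],
       [-0.97277508,  0.09637101, -0.21076355],
       [ 0.2099163 , -0.01896306, -0.97753545]]), 't': array([0.07337439, 0.49435095, 1.13097409])}
wrist {'mtx': array([[320.25514024,   0.        , 320.32338784],
       [  0.        , 320.25514024, 194.73223041],
       [  0.        ,   0.        ,   1.        ]]), 'k1': -0.017016190885527176, 'R': array([[ 3.24662721e-01,  9.45829488e-01, -8.34786781e-04],
       [ 9.03311221e-01, -3.09806129e-01,  2.96730518e-01],
       [ 2.80397852e-01, -9.70914098e-02, -9.54960891e-01]]), 't': array([-0.57605107, -0.03807765,  0.37832325])}
```

View pics/scene0.png

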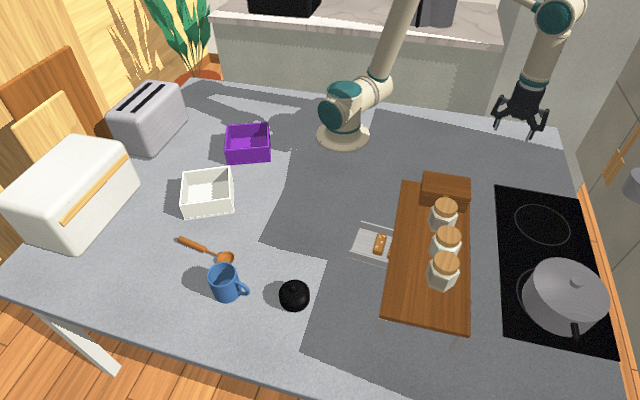

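View pics/top0.png

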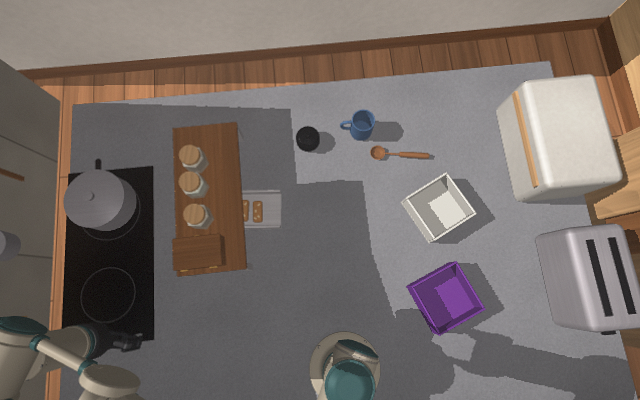

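View pics/wrist0.png

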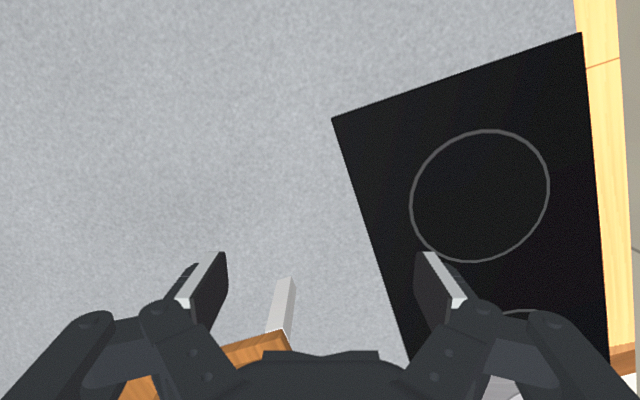

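```bash
python3 - <<'E'
from h import *
for c in ['top','scene']:
    for q in ['tray_center','tray_lip','tray_grip','rusk1_center','crock','shelf_edge','jar_a','oak_box','salt','mug','spoon']:
        r=manip.mark_of(c,q)
        for x in r[:4]: 
            w=c2w(c,x['location']); print(c,q,round(x['conf'],2),w.round(3),w2p(c,w).round(0))
print(manip.get_state()['clock'])
E
```

```text
top tray_center 0.73 [0.545 0.257 0.109] [241. 193.]
top tray_center 0.71 [0.514 0.245 0.016] [251. 209.]
top tray_center 0.41 [0.654 0.386 0.119] [197. 162.]
top tray_lip 0.69 [0.502 0.154 0.006] [280. 210.]
top rusk1_center 0.7 [0.503 0.227 0.013] [257. 212.]
top crock 0.98 [ 0.454 -0.35   0.004] [434. 210.]
top crock 0.96 [ 0.176 -0.322  0.002] [440. 297.]
top crock 0.16 [0.544 0.262 0.108] [240. 193.]
top shelf_edge 0.89 [0.544 0.258 0.108] [241. 193.]
top jar_a 0.97 [0.572 0.385 0.119] [198. 188.]
top jar_a 0.92 [0.479 0.377 0.112] [202. 218.]
top jar_a 0.87 [0.651 0.386 0.121] [197. 163.]
top jar_a 0.67 [0.734 0.042 0.002] [307. 141.]
top oak_box 0.94 [0.372 0.38  0.116] [202. 254.]
top salt 0.97 [ 0.733  0.044 -0.   ] [307. 142.]
top mug 0.9 [ 0.76  -0.141 -0.001] [360. 130.]
top mug 0.27 [0.48  0.375 0.112] [203. 218.]
top spoon 0.86 [ 0.657 -0.26   0.003] [398. 154.]
scene tray_center 0.77 [0.513 0.248 0.016] [385. 247.]
scene tray_lip 0.67 [0.505 0.152 0.   ] [353. 242.]
scene tray_lip 0.41 [ 0.661 -0.262  0.001] [204. 253.]
scene rusk1_center 0.51 [0.51  0.227 0.02 ] [379. 244.]
scene crock 0.73 [ 0.178 -0.324  0.001] [249. 150.]
scene crock 0.71 [ 0.457 -0.353  0.   ] [209. 199.]
scene shelf_edge 0.72 [0.546 0.26  0.111] [392. 237.]
scene shelf_edge 0.62 [0.506 0.15  0.001] [353. 242.]
scene jar_a 0.92 [0.568 0.389 0.118] [442. 252.]
scene jar_a 0.73 [0.651 0.387 0.12 ] [439. 278.]
scene jar_a 0.59 [0.477 0.371 0.114] [437. 225.]
scene oak_box 0.67 [0.373 0.378 0.114] [441. 199.]
scene oak_box 0.58 [ 0.757 -0.146  0.001] [226. 290.]
scene oak_box 0.21 [0.571 0.388 0.118] [442. 253.]
scene salt 0.91 [0.738 0.041 0.001] [294. 301.]
scene mug 0.6 [ 0.756 -0.143  0.003] [227. 290.]
1.25
```

Candidates in the top picture: the white open crock at (437,208) and the purple crock-shaped box at (447,297), so I take the white one. There is only one tray, with its lip at (280,210), and the rusks show at (257,212). Salt is at (307,140), the mug at (360,125) and the spoon at (400,154). Next I'll measure the geometry more finely.

```bash
python3 - <<'E'
from h import *
from scipy.spatial.transform import Rotation as Ro
s=manip.get_state(); q=s['ee_rot']; M=Ro.from_quat([q[1],q[2],q[3],q[0]]).as_matrix(); print('tool axes cols\n',M.round(3))
im,d=save('top','top1.png')
crop=np.hstack([cv2.resize(im[150:260,200:340],(400,314),interpolation=2),cv2.resize(im[150:260,380:520],(400,314),interpolation=2)]); cv2.imwrite('pics/crop1.png',crop[:,:,::-1])
for q in ['tray_center','crock','shelf_edge']:
    for r in manip.regions_of('top',q)[:3]:
        v,u=np.nonzero(r['mask']&(d>0)); P=ray_pts('top',u,v,d[v,u])
        print(q,round(r['conf'],2),len(u),np.median(P,0).round(3),np.percentile(P[:,2],[2,50,98]).round(3))
        if q!='shelf_edge':
            rect=cv2.minAreaRect(P[:,:2].astype(np.float32)); print(rect, cv2.boxPoints(rect).round(3).tolist())
            np.save(f'{q}.npy',P) if not __import__('os').path.exists(f'{q}.npy') else 0
# crock rim: points z in .06-.08 near white
v,u=np.mgrid[0:400,0:640]; P=ray_pts('top',u,v,d); ok=(d.ravel()>0)
m=ok&(abs(P[:,2]-.07)<.006)&(np.hypot(P[:,0]-.455,P[:,1]+.352)<.13)
print('rim',m.sum(),cv2.minAreaRect(P[m,:2].astype(np.float32)))
m=ok&(abs(P[:,2]-.107)<.015)&(P[:,1]<.36)&(P[:,1]>.2)&(P[:,0]>.25)
R=P[m]
for a in np.arange(.32,.78,.06):
    k=abs(R[:,0]-a)<.006
    if k.any(): print('edge x',round(a,2),'ymin',R[k,1].min().round(4))
m=ok&(P[:,2]>.02)&(P[:,2]<.045)&(P[:,1]<.26)&(P[:,1]>.1)&(P[:,0]>.4)&(P[:,0]<.6)
R=P[m]
for a in np.arange(.15,.26,.01):
    k=(abs(R[:,1]-a)<.005)
    print('wall y',round(a,2),R[k&(R[:,0]<.47),0].mean().round(4),R[k&(R[:,0]>.54),0].mean().round(4), R[k,0].min().round(4),R[k,0].max().round(4))
print(manip.get_state()['clock'])
E
```

```text
tool axes cols
 [[ 0.     0.324  0.946]
 [ 0.     0.946 -0.324]
 [-1.     0.     0.   ]]
tray_center 0.73 1136 [0.516 0.198 0.005] [-0.001  0.005  0.036]
((0.5088353157043457, 0.21450427174568176), (0.12870125472545624, 0.12487805634737015), 85.03446960449219) [[0.4410000145435333, 0.15600000321865082], [0.5649999976158142, 0.14499999582767487], [0.5770000219345093, 0.27300000190734863], [0.4519999921321869, 0.2840000092983246]]
crock 0.84 2838 [ 0.456 -0.36   0.009] [0.002 0.009 0.072]
((0.4644066095352173, -0.36296361684799194), (0.16605760157108307, 0.19392986595630646), 26.413297653198242) [[0.34700000286102295, -0.31299999356269836], [0.43299999833106995, -0.4869999885559082], [0.5820000171661377, -0.4129999876022339], [0.4959999918937683, -0.23899999260902405]]
crock 0.72 3354 [ 0.174 -0.335  0.009] [0.002 0.009 0.072]
((0.17478646337985992, -0.33943575620651245), (0.17688116431236267, 0.18746936321258545), 22.354537963867188) [[0.05700000002980232, -0.28600001335144043], [0.1289999932050705, -0.46000000834465027], [0.2919999957084656, -0.3919999897480011], [0.22100000083446503
[... 257 characters left out ...]
 0.44 ymin 0.2554
edge x 0.5 ymin 0.2568
edge x 0.56 ymin 0.2566
edge x 0.62 ymin 0.2575
edge x 0.68 ymin 0.2585
edge x 0.74 ymin 0.2586
wall y 0.15 nan 0.5604 0.5576 0.5637
wall y 0.16 0.4456 0.5607 0.4419 0.5643
wall y 0.17 0.4466 0.5618 0.4432 0.5656
wall y 0.18 0.4472 0.5627 0.4434 0.5664
wall y 0.19 0.4485 0.564 0.4451 0.5679
wall y 0.2 0.4487 0.5648 0.4445 0.5693
wall y 0.21 0.4504 0.5649 0.4462 0.5703
wall y 0.22 0.4538 0.5668 0.4474 0.5713
wall y 0.23 0.4536 0.5668 0.4482 0.5722
wall y 0.24 0.451 0.5687 0.4485 0.5726
wall y 0.25 0.4521 0.5687 0.4493 0.5744
wall y 0.26 0.4525 0.5665 0.4498 0.5744
1.45<stdin>:26: RuntimeWarning: Mean of empty slice.
  ret = ret.dtype.type(ret / rcount)
```

View pics/crop1.png

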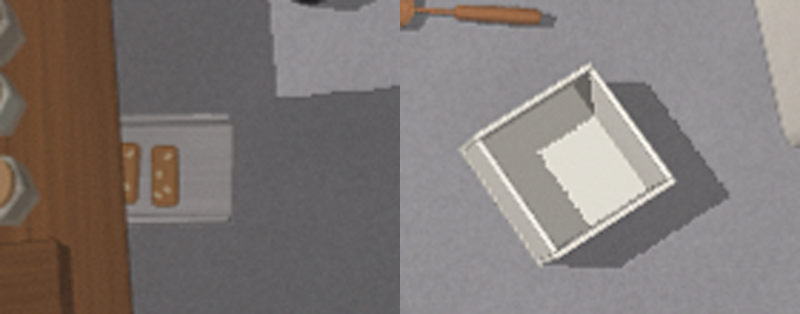

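Emit:
play_rows --pt "0 -1 0 0 0" --pt "0 0 -0.5 1 0" --pt "0 0 -0.5 1 0" --pt "0 0 -0.5 1 0" --pt "0 0 -0.5 1 0" --pt "0 0 -0.5 1 0" --pt "0 0 -0.5 1 0" --pt "0 0 -0.5 1 0" --pt "0 0 -0.5 1 0" --pt "0 0 -0.5 1 0" --pt "0 0 -0.5 1 0" --pt "0 0 -0.5 1 0" --pt "0 0 -0.5 1 0" --pt "0 0 -0.5 1 0" --pt "0 0 -0.5 1 0" --pt "0 0 -0.5 1 0" --pt "0 0 -0.5 1 0"

```text
clock: 3.15
position: [0.5635, 0.1604, 0.334]
ee_rot: [0.698, 0.116, 0.697, -0.116]
contact_force: [0.6, 0.2, -0.3]
width: 0.0855
```

Emit:
play_rows --pt "0 0 0 0 1" --pt "0 0 0 0 1" --pt "0 0 0 0 1" --pt "0 0 0 0 1" --pt "0 0 0 0 1" --pt "0 0 0 0 1" --pt "0 0 0 0 1" --pt "0 0 0 0 1" --pt "0 0 0 0 1" --pt "0 0 0 0 1" --pt "0 0 0 0 1" --pt "0 0 0 0 1" --pt "0 0 0 0 0.75" --pt "0 0 0 0 0"

```text
clock: 4.55
position: [0.5626, 0.1615, 0.3339]
ee_rot: [0.476, 0.523, 0.476, -0.523]
contact_force: [0.4, -0.1, -0.8]
width: 0.0855
```

```bash
cat >> h.py <<'E'
from scipy.spatial.transform import Rotation as Ro
def tool():
    s=manip.get_state(); q=s['ee_rot']; M=Ro.from_quat([q[1],q[2],q[3],q[0]]).as_matrix(); return s,np.array(s['position']),M
def plan(xyz,yaw):
    s,p,M=tool(); y0=np.degrees(np.arctan2(M[1,1],M[0,1]))
    tw=((y0-yaw+180)%360-180)/6
    c,n=np.cos(np.radians(yaw)),np.sin(np.radians(yaw))
    d=np.array(xyz)-p; print('pos',p.round(4),'yaw',y0.round(2),'q',np.array(s['qpos']).round(2),'F',np.array(s['contact_force']).round(1),'w',round(s['width'],4),'t',s['clock'],'tiltx',M[:,0].round(3))
    print('twist units',round(tw,2),'then shift units x,y,z',(np.array([-d[2],d@[c,n,0],d@[n,-c,0]])/.03).round(2))
E
python3 - <<'E'
from h import *
plan([.562,.159,.082],-5.2)
m=manip.camera_model('wrist')
im,d=save('wrist','w1.png')
print(manip.get_state()['clock'])
for q in ['tray_lip','rusk1_center','tray_center']:
    for r in manip.mark_of('wrist',q)[:2]: w=c2w('wrist',r['location']);print(q,r['conf'],w.round(4),w2p('wrist',w).round(0))
v,u=np.mgrid[0:400,0:640]; P=ray_pts('wrist',u,v,d); ok=(d.ravel()>0)
for lo,hi in[(.028,.04)]:
  R=P[ok&(P[:,2]>lo)&(P[:,2]<hi)&(P[:,1]<.26)&(P[:,1]>.1)&(P[:,0]>.4)&(P[:,0]<.6)]
  for a in np.arange(.14,.26,.01):
    k=(abs(R[:,1]-a)<.005); A=R[k&(R[:,0]<.5),0];B=R[k&(R[:,0]>.5),0]
    print(round(a,2),len(A),len(B),np.median(A).round(4) if len(A) else 0,np.median(B).round(4) if len(B) else 0, np.ptp(B).round(4) if len(B) else 0)
  for n,k in(('far',R[:,0]>.5),('near',R[:,0]<.5)):
    print(n,R[k,1].min().round(4), np.polyfit(R[k,1],R[k,0],1) if k.sum()>9 else 0)
E
```

```text
pos [0.5626 0.1615 0.3339] yaw -5.38 q [0.16 0.28 1.43 0.   1.44 0.25] F [ 0.4 -0.1 -0.8] w 0.0855 t 4.55 tiltx [-0.  0. -1.]
twist units -0.03 then shift units x,y,z [ 8.4  -0.01  0.09]
4.6
tray_lip 0.98 [0.5057 0.1535 0.003 ] [276. 170.]
rusk1_center 0.83 [0.5043 0.2309 0.0144] [265. 108.]
tray_center 0.91 [0.5098 0.2528 0.0167] [266.  88.]
0.14 0 0 0 0 0
0.15 0 24 0 0.564 0.0063
0.16 29 48 0.4492 0.5647 0.0066
0.17 61 57 0.45 0.5654 0.0074
0.18 65 59 0.4512 0.5661 0.0078
0.19 60 63 0.452 0.5669 0.0079
0.2 66 60 0.4523 0.5678 0.0077
0.21 69 64 0.4533 0.5689 0.0077
0.22 67 65 0.454 0.5698 0.0076
0.23 73 66 0.4551 0.5706 0.0076
0.24 74 66 0.4557 0.5717 0.0076
0.25 74 67 0.4568 0.5724 0.0074
far 0.1503 [0.08856251 0.5502969 ]
near 0.16 [0.08573087 0.43521979]
```

View pics/w1.png

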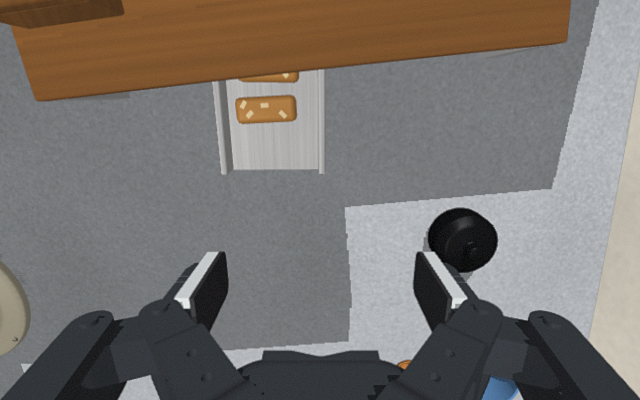

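Wrist view: the tray walls stand at columns 222 and 322, the lip at row 170, and the front rusk at (265,108). It agrees with the top view to within about 3 mm. I'll descend over the far wall.

Emit:
play_rows --pt "0 1 0 0 0" --pt "0 1 0 0 0" --pt "0 1 0 0 0" --pt "0 1 0 0 0" --pt "0 1 0 0 0" --pt "0 1 0 0 0" --pt "0 1 0 0 0" --pt "0 0.9 0 0 0" --pt "0 0.5 0 0 0" --pt "0 0 0 0 0"

```text
clock: 5.75
position: [0.5611, 0.1613, 0.0796]
ee_rot: [-0.475, -0.521, -0.477, 0.524]
contact_force: [-0.4, -0.7, 0.2]
width: 0.0853
```

```bash
python3 - <<'E'
from h import *
plan([.563,.162,.082],-5.2)
save('wrist','w2.png')
im,d=save('scene','s2.png'); cv2.imwrite('pics/s2c.png',cv2.resize(im[170:320,300:500],(800,600))[:,:,::-1])
E
```

```text
pos [0.5611 0.1613 0.0796] yaw -5.36 q [0.16 0.5  1.78 0.   0.87 0.25] F [-0.4 -0.7  0.2] w 0.0853 t 5.75 tiltx [-0.005 -0.001 -1.   ]
twist units -0.03 then shift units x,y,z [-0.08  0.06 -0.03]
```

View pics/w2.png

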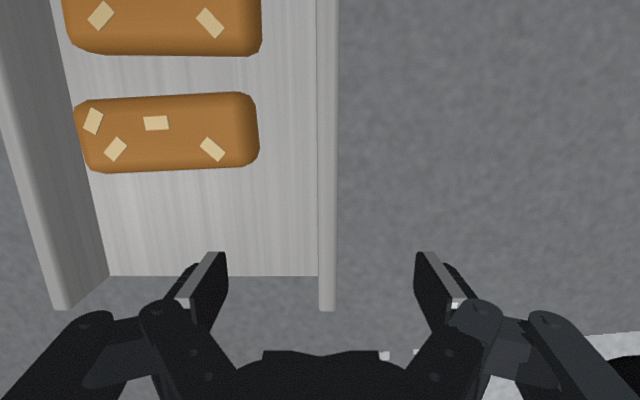

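View pics/s2c.png

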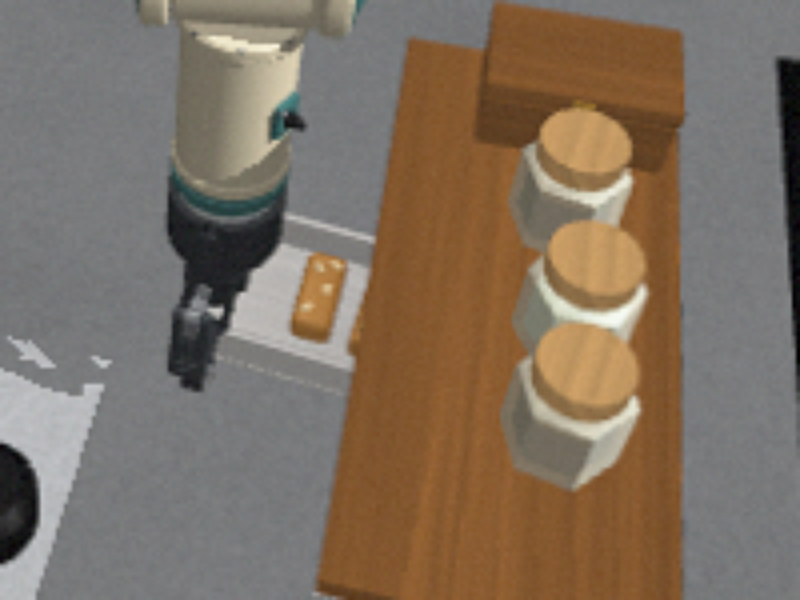

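The fingers straddle the far wall (column 327). The two rusks that show are well behind the inner finger. I'll go slightly up and in, then close.

Emit:
play_rows --newtons 60 --pt "0 -0.1 0.05 -0.15 0" --pt "0.5 0 0 0 0" --pt "0.7 0 0 0 0" --pt "1 0 0 0 0" --pt "1 0 0 0 0" --pt "1 0 0 0 0" --pt "1 0 0 0 0" --pt "1 0 0 0 0" --pt "1 0 0 0 0" --pt "1 0 0 0 0"

```text
clock: 6.85
position: [0.5646, 0.1658, 0.0851]
ee_rot: [0.476, 0.523, 0.476, -0.523]
contact_force: [-1.1, 0.0, 3.0]
width: 0.0066
```

```bash
python3 - <<'E'
from h import *
plan([.563,.162,.082],-5.2)
save('wrist','w3.png')
E
```

```text
pos [0.5646 0.1658 0.0851] yaw -5.39 q [ 0.17  0.49  1.77 -0.    0.88  0.26] F [-1.1  0.   3. ] w 0.0066 t 6.85 tiltx [ 0. -0. -1.]
twist units -0.03 then shift units x,y,z [ 0.1  -0.04  0.13]
```

View pics/w3.png

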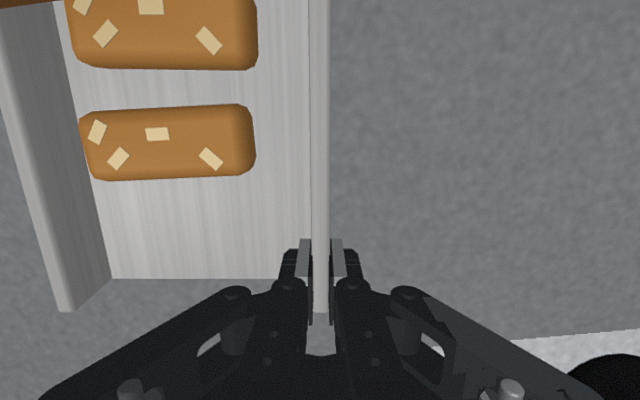

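The pads hold the wall (column 320). Pulling the tray out.

Emit:
play_rows --pt "1 0 0 0.1 0" --pt "1 0 0 0.2 0" --pt "1 0 0 0.35 0" --pt "1 0 0 0.5 0" --pt "1 0 0 0.5 0" --pt "1 0 0 0.5 0" --pt "1 0 0 0.5 0" --pt "1 0 0 0.5 0" --pt "1 0 0 0.5 0" --pt "1 0 0 0.5 0" --pt "1 0 0 0.5 0" --pt "1 0 0 0.5 0" --pt "1 0 0 0.5 0" --pt "1 0 0 0.5 0" --pt "1 0 0 0.5 0" --pt "1 0 0 0.4 0" --pt "1 0 0 0.25 0" --pt "1 0 0 0.1 0" --pt "1 0 0 0 0"

```text
clock: 8.8
position: [0.5428, -0.0568, 0.0851]
ee_rot: [-0.476, -0.523, -0.476, 0.524]
contact_force: [-0.0, 0.9, 6.9]
width: 0.0063
```

```bash
python3 - <<'E'
from h import *
plan([.563,.162,.082],-5.2)
save('wrist','w4.png');save('scene','s4.png')
E
```

```text
pos [ 0.5428 -0.0568  0.0851] yaw -5.45 q [-0.23  0.44  1.86 -0.    0.83 -0.14] F [-0.   0.9  6.9] w 0.0063 t 8.8 tiltx [-0.001 -0.    -1.   ]
twist units -0.04 then shift units x,y,z [ 0.1   0.01 -7.32]
```

View pics/w4.png

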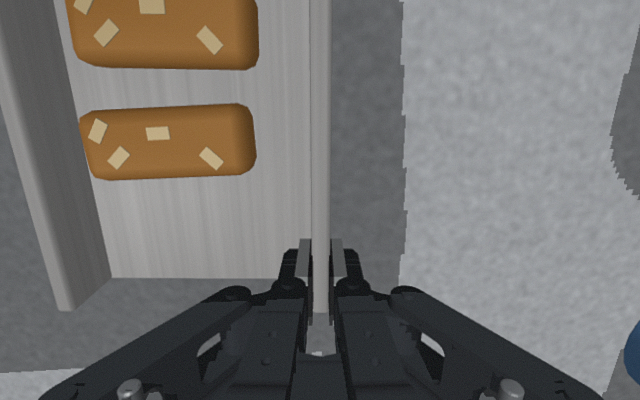

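View pics/s4.png

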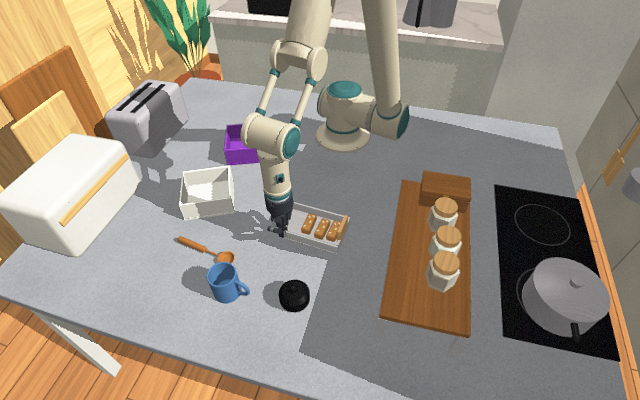

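The tray is fully out with all three rusks in it (scene (325,226)). Releasing and rising.

Emit:
play_rows --pt "0.7 0 0 0 0" --pt "0.4 0 0 0 0" --pt "0 0 0 0 0" --pt "0 0 0 0 0" --pt "0 0 0 0 0" --pt "0 -0.3 0 0 0" --pt "0 -1 0 0 0" --pt "0 -1 0 0 0" --pt "0 -1 0 0 0" --pt "0 -1 0 0 0" --pt "0 -1 0 0 0" --pt "0 -1 0 0 0" --pt "0 -0.5 0 0 0" --pt "0 0 0 0 0"

```text
clock: 10.3
position: [0.5447, -0.0553, 0.2922]
ee_rot: [0.478, 0.524, 0.474, -0.522]
contact_force: [-0.1, -0.5, 0.5]
width: 0.0853
```

```bash
cat > look.py <<'E'
from h import *
import sys
def look(cam,fn):
    im,d=save(cam,fn)
    for q in ['tray_center','tray_lip','tray_grip','rusk1_center']:
        for r in manip.mark_of(cam,q)[:3]: w=c2w(cam,r['location']);print(cam,q,round(r['conf'],2),w.round(4),w2p(cam,w).round(0))
    v,u=np.mgrid[0:400,0:640]; return im,d,ray_pts(cam,u,v,d),(d.ravel()>0)
E
python3 - <<'E'
from look import *
plan([.563,.162,.082],-5.2)
for c in ['wrist','top','scene']:
    im,d,P,ok=look(c,c+'5.png')
    if c!='scene':
        b=ok&(P[:,2]>.055)&(P[:,2]<.08)&(abs(P[:,0]-.53)<.1)&(P[:,1]>.03)&(P[:,1]<.2); B=P[b]
        if len(B)>10: print('board',len(B),cv2.minAreaRect(B[:,:2].astype(np.float32)),np.percentile(B[:,2],[50,98]).round(4))
        R=P[ok&(P[:,2]>.028)&(P[:,2]<.04)&(P[:,1]<.12)&(P[:,1]>-.08)&(abs(P[:,0]-.49)<.1)]
        for n,k in(('far',R[:,0]>.52),('near',R[:,0]<.46)):
            if k.sum()>9:print(n,k.sum(),R[k].mean(0).round(4),R[k,1].min().round(4), np.polyfit(R[k,1],R[k,0],1))
E
```

```text
pos [ 0.5447 -0.0553  0.2922] yaw -5.38 q [-0.23  0.24  1.59  0.    1.31 -0.13] F [-0.1 -0.5  0.5] w 0.0853 t 10.3 tiltx [ 0.006 -0.001 -1.   ]
twist units -0.03 then shift units x,y,z [ 7.01 -0.05 -7.27]
wrist tray_center 0.92 [0.4881 0.0272 0.0102] [259.  96.]
wrist tray_lip 0.96 [ 0.4787 -0.0678  0.0007] [266. 183.]
wrist rusk1_center 0.87 [0.4768 0.0103 0.0099] [252. 114.]
far 721 [0.5473 0.0332 0.0287] -0.0715 [0.07290776 0.54487128]
near 1301 [0.4323 0.0379 0.0292] -0.0605 [0.100153   0.42852068]
top tray_center 0.79 [0.4904 0.0226 0.0143] [320. 209.]
top tray_center 0.67 [ 0.4521 -0.3513  0.002 ] [434. 210.]
top tray_center 0.59 [0.5441 0.2572 0.1087] [241. 193.]
top tray_grip 0.94 [0.5013 0.115  0.0488] [291. 207.]
board 88 ((0.49808260798454285, 0.11154594272375107), (0.009995910339057446, 0.06788430362939835), 85.28118896484375) [0.0692 0.073 ]
far 86 [0.5507 0.0735 0.0332] 0.0266 [0.00840917 0.55003687]
near 82 [0.4396 0.0837 0.0335] 0.0383 [0.14542248 0.42739176]
scene tray_center 0.88 [0.4927 0.0263 0.0214] [314. 226.]
scene tray_center 0.72 [0.4989 0.1111 0.0557] [341. 226.]
scene tray_center 0.38 [0.7343 0.0411 0.0019] [294. 300.]
scene tray_lip 0.92 [ 0.4845 -0.0733 -0.0023] [285. 222.]
scene tray_grip 0.56 [0.4993 0.1123 0.0578] [341. 225.]
scene rusk1_center 0.53 [0.4879 0.0036 0.0198] [307. 224.]
```

View pics/wrist5.png

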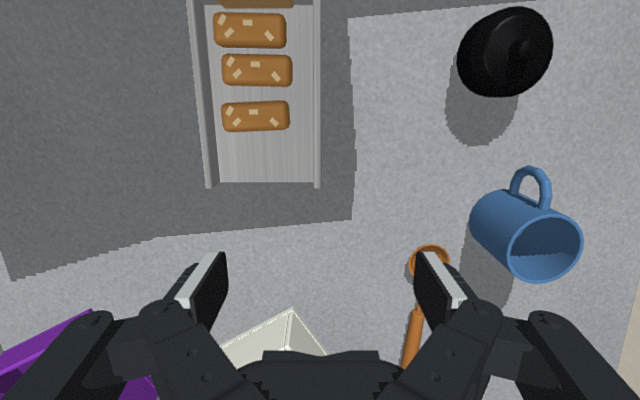

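View pics/top5.png

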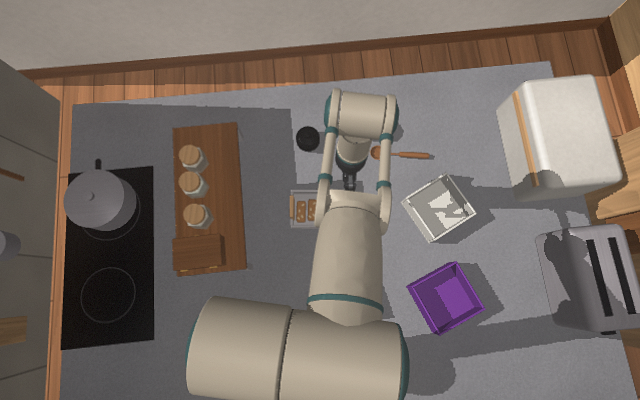

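Wrist view: the lip is at row 183 and the three rusks at (255,115), (257,70) and (250,30). The tray stands free on the worktop. The board measures about (0.498,0.112), top at 0.07. I'll move over the grip and re-measure.

Emit:
play_rows --pt "0 0 -0.35 -0.9 0" --pt "0 0 -0.35 -0.9 0" --pt "0 0 -0.35 -0.9 0" --pt "0 0 -0.35 -0.9 0" --pt "0 0 -0.35 -0.9 0" --pt "0 0 -0.3 -0.9 0" --pt "0 0 0 0 0"

```text
clock: 11.75
position: [0.4966, 0.1146, 0.2891]
ee_rot: [0.476, 0.523, 0.477, -0.522]
contact_force: [0.6, -1.1, -0.6]
width: 0.0854
```

```bash
python3 - <<'E'
from look import *
plan([.499,.112,.1],-5.2)
im,d,P,ok=look('wrist','wrist6.png')
b=ok&(P[:,2]>.055)&(P[:,2]<.085)&(abs(P[:,0]-.5)<.06)&(P[:,1]>.03)&(P[:,1]<.2); B=P[b]
print('board',len(B),cv2.minAreaRect(B[:,:2].astype(np.float32)),np.percentile(B[:,2],[2,50,98]).round(4))
T=B[B[:,2]>.064]; print('top',cv2.minAreaRect(T[:,:2].astype(np.float32)))
im,d,P,ok=look('top','top6.png')
b=ok&(P[:,2]>.062)&(P[:,2]<.08)&(abs(P[:,0]-.5)<.06)&(P[:,1]>.09)&(P[:,1]<.14); B=P[b]
if len(B)>8: print('board',len(B),cv2.minAreaRect(B[:,:2].astype(np.float32)))
E
```

```text
pos [0.4966 0.1146 0.2891] yaw -5.2 q [0.09 0.19 1.66 0.   1.29 0.18] F [ 0.6 -1.1 -0.6] w 0.0854 t 11.75 tiltx [-0.     0.002 -1.   ]
twist units -0.0 then shift units x,y,z [6.3  0.09 0.08]
wrist tray_center 0.95 [0.4906 0.0255 0.0147] [320. 242.]
wrist tray_lip 0.77 [ 0.4876 -0.0732  0.005 ] [325. 307.]
wrist tray_grip 0.63 [0.5053 0.1116 0.0546] [327. 177.]
wrist rusk1_center 0.84 [0.4834 0.0063 0.014 ] [316. 256.]
board 1095 ((0.5033590197563171, 0.11197372525930405), (0.012124343775212765, 0.06989520788192749), 84.68017578125) [0.0572 0.068  0.0698]
top ((0.5033546686172485, 0.11192716658115387), (0.012030829675495625, 0.06989520788192749), 84.68017578125)
top tray_center 0.8 [0.4909 0.023  0.0115] [320. 209.]
top tray_lip 0.91 [ 0.4834 -0.0728  0.0071] [349. 209.]
top tray_lip 0.59 [ 7.584e-01 -1.445e-01 -4.000e-04] [360. 130.]
top tray_grip 0.82 [0.5016 0.1113 0.0516] [292. 206.]
top tray_grip 0.6 [0.7331 0.0416 0.0008] [308. 142.]
top rusk1_center 0.68 [0.4815 0.0035 0.0139] [326. 211.]
board 39 ((0.49757120013237, 0.10978936403989792), (0.006591727491468191, 0.06649870425462723), 84.85616302490234)
```

View pics/wrist6.png

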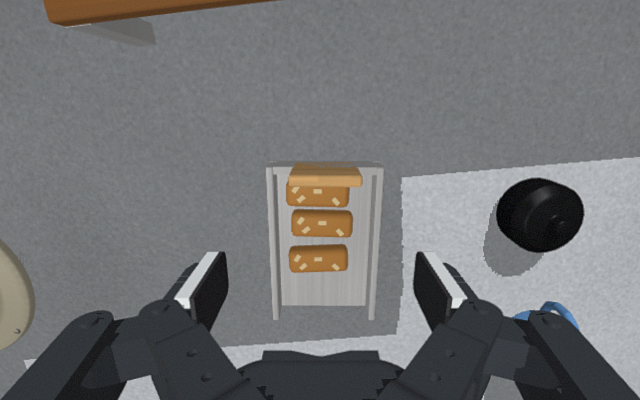

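Wrist view: the board top spans columns 290–361 at row 180, so with the top view I get a grip of about (0.501, 0.1115), yaw −5.3°. Descending so the fingers go either side of the board.

Emit:
play_rows --newtons 120 --pt "0 0.6 0.16 0.09 0" --pt "0 1 0 0 0" --pt "0 1 0 0 0" --pt "0 1 0 0 0" --pt "0 0.8 0 0 0" --pt "0 0.5 0 0 0" --pt "0 0 0 0 0"

```text
clock: 12.95
position: [0.5009, 0.1083, 0.1398]
ee_rot: [-0.475, -0.522, -0.477, 0.525]
contact_force: [-0.5, -1.1, 0.5]
width: 0.0856
```

```bash
python3 - <<'E'
from look import *
plan([.501,.1115,.1],-5.2)
save('wrist','w7.png')
E
```

```text
pos [0.5009 0.1083 0.1398] yaw -5.43 q [0.08 0.34 1.87 0.   0.94 0.17] F [-0.5 -1.1  0.5] w 0.0856 t 12.95 tiltx [-0.005 -0.    -1.   ]
twist units -0.04 then shift units x,y,z [ 1.33 -0.   -0.11]
```

View pics/w7.png

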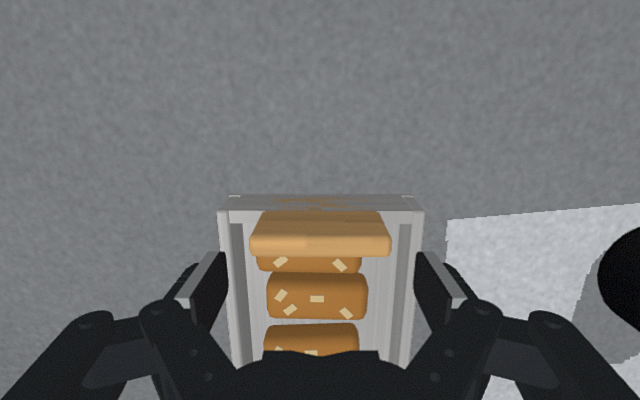

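The board is centred between the pads (columns 250–391). Final descent and firm grip.

Emit:
play_rows --newtons 120 --pt "0 0.7 0 -0.1 0" --pt "0 0.5 0 0 0" --pt "0 0.07 0 0 0" --pt "0 0 0 0 0" --pt "0.3 0 0 0 0" --pt "1 0 0 0 0" --pt "1 0 0 0 0" --pt "1 0 0 0 0" --pt "1 0 0 0 0" --pt "1 0 0 0 0"

```text
clock: 14.0
position: [0.5033, 0.1119, 0.1058]
ee_rot: [0.476, 0.524, 0.475, -0.522]
contact_force: [-0.9, 0.1, 7.4]
width: 0.0678
```

```bash
python3 - <<'E'
from look import *
plan([.501,.1115,.1],-5.2)
save('wrist','w8.png')
E
```

```text
pos [0.5033 0.1119 0.1058] yaw -5.41 q [0.08 0.38 1.91 0.   0.85 0.18] F [-0.9  0.1  7.4] w 0.0678 t 14.0 tiltx [ 0.003  0.    -1.   ]
twist units -0.03 then shift units x,y,z [ 0.19 -0.08  0.02]
```

View pics/w8.png

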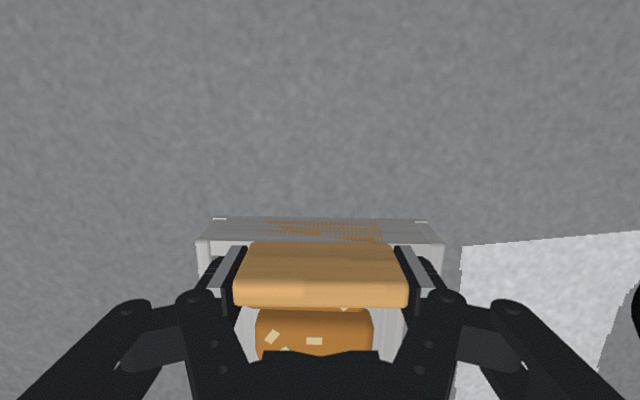

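Gripped on the board. A small test lift will show whether the tray stays level.

Emit:
play_rows --pt "1 -0.2 0 0 0" --pt "1 -0.3 0 0 0" --pt "1 -0.2 0 0 0" --pt "1 0 0 0 0"

```text
clock: 14.45
position: [0.5032, 0.1119, 0.126]
ee_rot: [0.476, 0.524, 0.475, -0.522]
contact_force: [-0.1, 0.3, -1.7]
width: 0.0679
```

```bash
python3 - <<'E'
from look import *
plan([.501,.1115,.1],-5.2)
im,d=save('wrist','w9.png')
im,d=save('scene','s9.png'); cv2.imwrite('pics/s9c.png',cv2.resize(im[160:280,240:400],(800,600))[:,:,::-1])
E
```

```text
pos [0.5032 0.1119 0.126 ] yaw -5.4 q [0.08 0.35 1.89 0.   0.9  0.18] F [-0.1  0.3 -1.7] w 0.0679 t 14.45 tiltx [ 0.003  0.    -1.   ]
twist units -0.03 then shift units x,y,z [ 0.87 -0.07  0.02]
```

View pics/s9c.png

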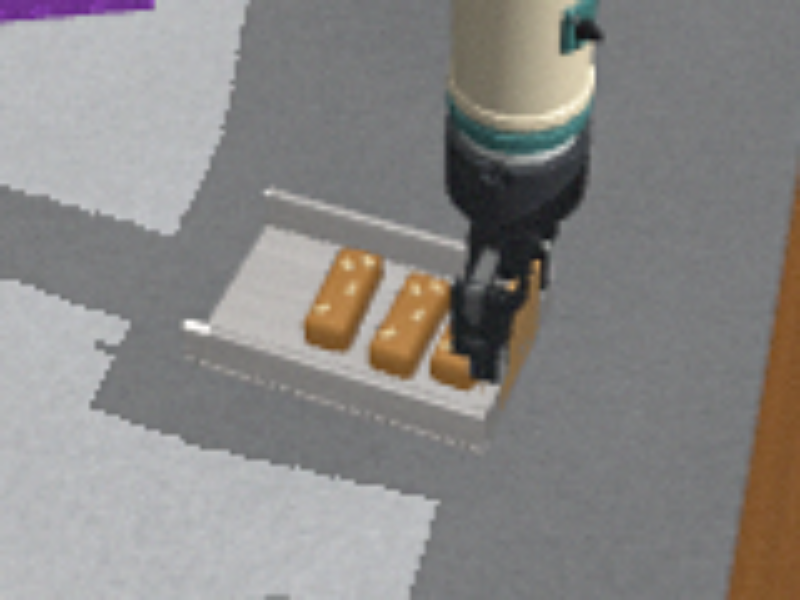

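View pics/w9.png

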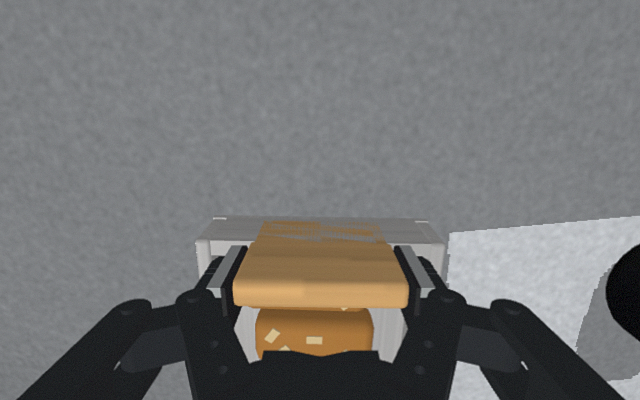

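The wrist view is unchanged after lifting, so the tray is held rigidly at 120 N. Next I lift to z 0.30, turn to line up with the crock sides (26.4°), then carry.

Emit:
play_rows --pt "1 -0.3 0 0 0" --pt "1 -0.5 0 0 0" --pt "1 -0.7 0 0 0" --pt "1 -0.8 0 0 0" --pt "1 -0.9 0 0 0" --pt "1 -0.9 0 0 0" --pt "1 -0.8 0 0 0" --pt "1 -0.5 0 0 0" --pt "1 -0.3 0 0 0" --pt "1 -0.1 0 0 0" --pt "1 0 0 0 -0.3" --pt "1 0 0 0 -0.6" --pt "1 0 0 0 -0.6" --pt "1 0 0 0 -0.6" --pt "1 0 0 0 -0.6" --pt "1 0 0 0 -0.6" --pt "1 0 0 0 -0.6" --pt "1 0 0 0 -0.6" --pt "1 0 0 0 -0.6" --pt "1 0 0 0 -0.2"

```text
clock: 16.55
position: [0.5019, 0.1117, 0.2976]
ee_rot: [0.6, 0.372, 0.602, -0.373]
contact_force: [-0.2, -0.8, -2.5]
width: 0.0684
```

```bash
python3 - <<'E'
from look import *
plan([.411,-.263,.3],26.4)
im,d=save('scene','s10.png'); cv2.imwrite('pics/s10c.png',cv2.resize(im[60:280,180:420],(720,660)[:2])[:600,:,::-1])
im,d=save('wrist','w10.png')
E
```

```text
pos [0.5019 0.1117 0.2976] yaw 26.46 q [ 0.08  0.19  1.64  0.    1.32 -0.38] F [-0.2 -0.8 -2.5] w 0.0684 t 16.55 tiltx [-0.003 -0.    -1.   ]
twist units 0.01 then shift units x,y,z [-0.08 -8.27  9.84]
```

View pics/s10c.png

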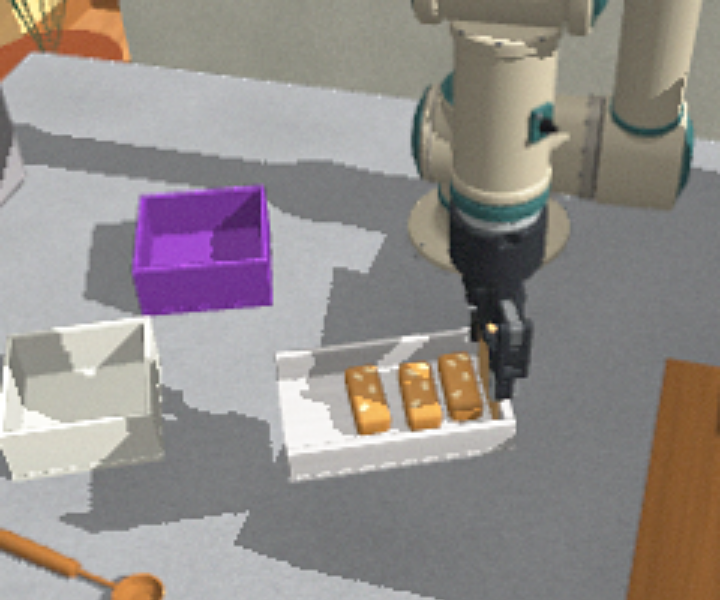

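View pics/w10.png

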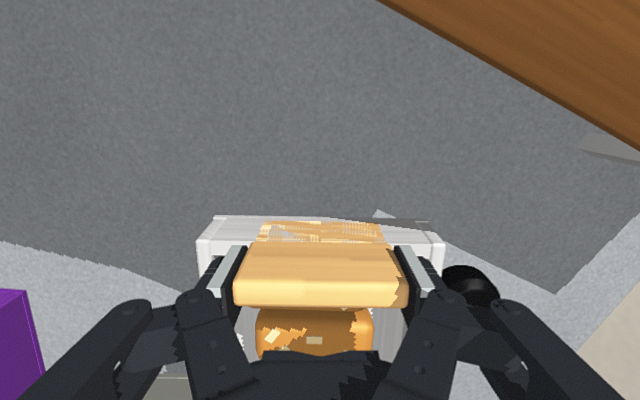

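The tray is level with all three rusks still in place. Carrying it over to the crock.

Emit:
play_rows --pt "1 -0.1 -0.15 0.18 0" --pt "1 0 -0.3 0.35 0" --pt "1 0 -0.46 0.55 0" --pt "1 0 -0.46 0.55 0" --pt "1 0 -0.46 0.55 0" --pt "1 0 -0.46 0.55 0" --pt "1 0 -0.46 0.55 0" --pt "1 0 -0.46 0.55 0" --pt "1 0 -0.46 0.55 0" --pt "1 0 -0.46 0.55 0" --pt "1 0 -0.46 0.55 0" --pt "1 0 -0.46 0.55 0" --pt "1 0 -0.46 0.55 0" --pt "1 0 -0.46 0.55 0" --pt "1 0 -0.46 0.55 0" --pt "1 0 -0.46 0.55 0" --pt "1 0 -0.46 0.55 0" --pt "1 0 -0.46 0.55 0" --pt "1 0 -0.3 0.35 0" --pt "1 0 -0.16 0.16 0"

```text
clock: 18.65
position: [0.4107, -0.2644, 0.3018]
ee_rot: [0.601, 0.373, 0.601, -0.373]
contact_force: [-1.1, 0.3, -1.4]
width: 0.0679
```

Emit:
play_rows --pt "1 0 0 0 0" --pt "1 0 0 0 0"

```text
clock: 18.85
position: [0.4114, -0.2624, 0.3017]
ee_rot: [0.601, 0.373, 0.601, -0.372]
contact_force: [0.4, 0.1, -3.2]
width: 0.0682
```

```bash
python3 - <<'E'
from look import *
plan([.411,-.263,.3],26.4)
im,d=save('scene','s11.png'); cv2.imwrite('pics/s11c.png',cv2.resize(im[80:280,140:380],(720,600))[:,:,::-1])
im,d=save('top','t11.png'); cv2.imwrite('pics/t11c.png',cv2.resize(im[110:270,340:560],(770,560))[:,:,::-1])
E
```

```text
pos [ 0.4114 -0.2624  0.3017] yaw 26.4 q [-0.71  0.15  1.68  0.    1.31 -1.17] F [ 0.4  0.1 -3.2] w 0.0682 t 18.85 tiltx [-0.     0.001 -1.   ]
twist units -0.0 then shift units x,y,z [ 0.06 -0.02  0.01]
```

View pics/s11c.png

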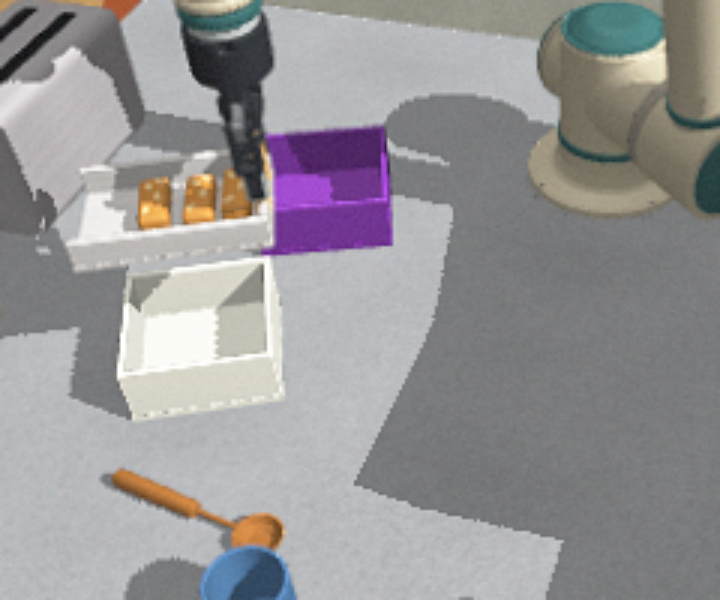

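View pics/t11c.png

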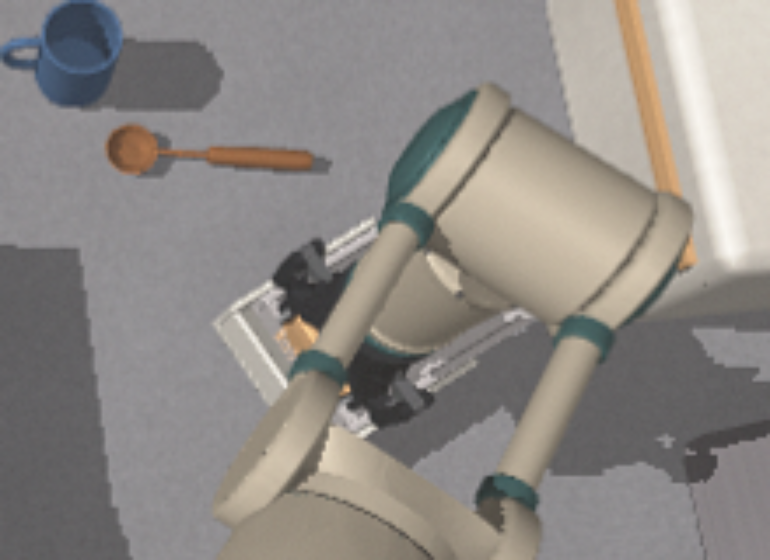

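The tray is over the crock as planned. In the scene picture it appears shifted up only because it is about 0.19 m high. Now I ease the grip so that it pivots lip-down.

Emit:
play_rows --newtons 70 --pt "1 0 0 0 0" --pt "1 0 0 0 0"

```text
clock: 19.15
position: [0.4117, -0.2624, 0.3018]
ee_rot: [0.601, 0.372, 0.601, -0.372]
contact_force: [0.7, -0.0, -1.7]
width: 0.0676
```

Emit:
play_rows --newtons 45 --pt "1 0 0 0 0" --pt "1 0 0 0 0"

```text
clock: 19.35
position: [0.4116, -0.2628, 0.3018]
ee_rot: [0.601, 0.373, 0.601, -0.372]
contact_force: [-0.6, -0.2, -1.7]
width: 0.0683
```

```bash
python3 - <<'E'
from look import *
plan([.411,-.263,.3],26.4)
im,d=save('scene','s12.png'); cv2.imwrite('pics/s12c.png',cv2.resize(im[80:280,140:380],(720,600))[:,:,::-1])
E
```

```text
pos [ 0.4116 -0.2628  0.3018] yaw 26.43 q [-0.71  0.15  1.68  0.    1.31 -1.17] F [-0.6 -0.2 -1.7] w 0.0683 t 19.35 tiltx [ 0.  0. -1.]
twist units 0.0 then shift units x,y,z [ 0.06 -0.02 -0.  ]
```

View pics/s12c.png

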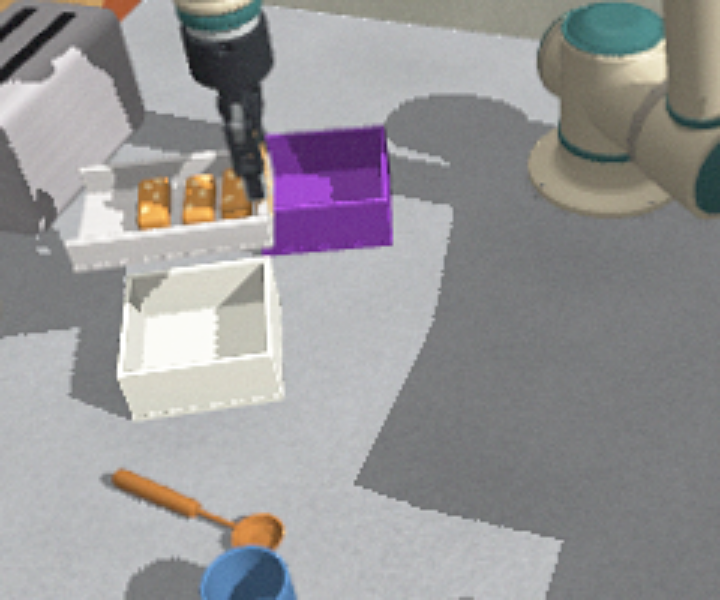

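Still level at 45 N, so I'll ease it further.

Emit:
play_rows --newtons 30 --pt "1 0 0 0 0" --pt "1 0 0 0 0"

```text
clock: 19.6
position: [0.4116, -0.263, 0.3018]
ee_rot: [0.601, 0.373, 0.601, -0.373]
contact_force: [-0.8, -0.2, -2.2]
width: 0.0678
```

```bash
python3 - <<'E'
from look import *
plan([.411,-.263,.3],26.4)
im,d=save('scene','s13.png'); cv2.imwrite('pics/s13c.png',cv2.resize(im[80:280,140:380],(720,600))[:,:,::-1])
E
```

```text
pos [ 0.4116 -0.263   0.3018] yaw 26.4 q [-0.71  0.15  1.68  0.    1.31 -1.17] F [-0.8 -0.2 -2.2] w 0.0678 t 19.6 tiltx [ 0.  0. -1.]
twist units 0.0 then shift units x,y,z [ 0.06 -0.02 -0.01]
```

View pics/s13c.png

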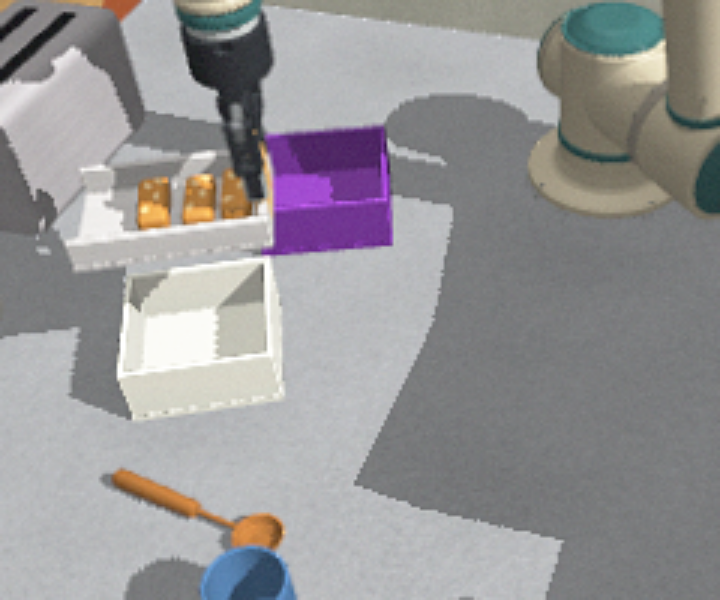

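Emit:
play_rows --newtons 20 --pt "1 0 0 0 0" --pt "1 0 0 0 0" --pt "1 0 0 0 0"

```text
clock: 19.95
position: [0.4115, -0.263, 0.3017]
ee_rot: [0.601, 0.373, 0.601, -0.373]
contact_force: [0.7, 0.5, -2.7]
width: 0.0677
```

```bash
python3 - <<'E'
from look import *
plan([.411,-.263,.3],26.4)
im,d=save('scene','s14.png'); cv2.imwrite('pics/s14c.png',cv2.resize(im[80:280,140:380],(720,600))[:,:,::-1])
E
```

```text
pos [ 0.4115 -0.263   0.3017] yaw 26.4 q [-0.71  0.15  1.68  0.    1.31 -1.17] F [ 0.7  0.5 -2.7] w 0.0677 t 19.95 tiltx [-0.  0. -1.]
twist units 0.0 then shift units x,y,z [ 0.06 -0.02 -0.01]
```

View pics/s14c.png

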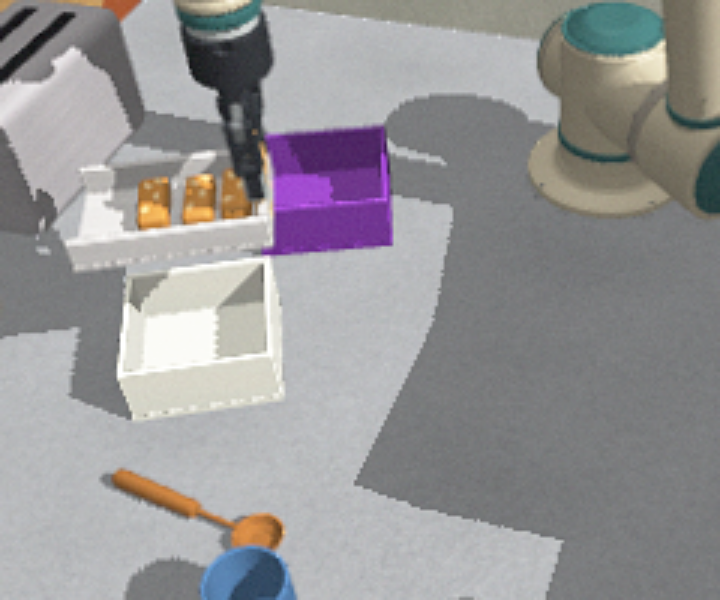

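It still holds at the minimum 20 N, so friction at the pads beats gravity. I'll try loosening by setting the closure target near the board's width in small steps, comparing pictures to detect tilt.

```bash
cat > chk.py <<'E'
from look import *
import sys
ref=cv2.imread('pics/s14.png')[:,:,::-1].astype(int)
im,d=manip.get_image('scene'); cv2.imwrite('pics/'+sys.argv[1],cv2.resize(im[80:280,140:380],(720,600))[:,:,::-1])
print('diff',abs(im.astype(int)-ref)[115:180,155:235].mean().round(2)); plan([.411,-.263,.3],26.4)
E
echo
```

Emit:
play_rows --pt "0.4 0 0 0 0" --pt "0.35 0 0 0 0" --pt "0.32 0 0 0 0"

```text
clock: 20.3
position: [0.4116, -0.263, 0.3018]
ee_rot: [0.601, 0.373, 0.601, -0.373]
contact_force: [-0.1, -0.4, -2.7]
width: 0.0682
```

```bash
python3 chk.py c1.png
```

```text
diff 2.25
pos [ 0.4116 -0.263   0.3018] yaw 26.41 q [-0.71  0.15  1.68  0.    1.31 -1.17] F [-0.7 -0.6 -2.4] w 0.0679 t 20.35 tiltx [ 0.  0. -1.]
twist units 0.0 then shift units x,y,z [ 0.06 -0.02 -0.01]
```

Emit:
play_rows --pt "0.3 0 0 0 0" --pt "0.29 0 0 0 0"

```text
clock: 20.55
position: [0.4116, -0.263, 0.3018]
ee_rot: [0.601, 0.373, 0.601, -0.373]
contact_force: [0.4, 0.2, -2.6]
width: 0.0679
```

```bash
python3 chk.py c2.png
```

```text
diff 2.29
pos [ 0.4116 -0.263   0.3018] yaw 26.4 q [-0.71  0.15  1.68  0.    1.31 -1.17] F [ 0.6 -0.4 -2.3] w 0.0678 t 20.6 tiltx [ 0.  0. -1.]
twist units 0.0 then shift units x,y,z [ 0.06 -0.02 -0.01]
```

Emit:
play_rows --pt "0.28 0 0 0 0" --pt "0.27 0 0 0 0"

```text
clock: 20.8
position: [0.4116, -0.263, 0.3018]
ee_rot: [0.601, 0.373, 0.601, -0.373]
contact_force: [-0.6, 0.3, -2.4]
width: 0.0679
```

```bash
python3 chk.py c3.png
```

```text
diff 2.31
pos [ 0.4115 -0.263   0.3018] yaw 26.4 q [-0.71  0.15  1.68  0.    1.31 -1.17] F [ 0.3 -0.  -2.9] w 0.0681 t 20.85 tiltx [ 0.  0. -1.]
twist units 0.0 then shift units x,y,z [ 0.06 -0.02 -0.01]
```

No slip yet. Before loosening further and risking a drop, I'll try an upward jerk at 20 N. It adds lip-down torque and the stop doesn't reverse it.

Emit:
play_rows --pt "0.27 0.3 0 0 0" --pt "0.27 0.3 0 0 0" --pt "0.27 0.2 0 0 0" --pt "0.27 0 0 0 0" --pt "0.27 -1 0 0 0" --pt "0.27 0 0 0 0" --pt "0.27 0 0 0 0"

```text
clock: 21.55
position: [0.4118, -0.2632, 0.3081]
ee_rot: [0.602, 0.373, 0.6, -0.373]
contact_force: [-1.0, 0.0, -2.5]
width: 0.0674
```

```bash
python3 chk.py c4.png; python3 chk.py c4.png
```

```text
diff 13.08
pos [ 0.4114 -0.2628  0.3073] yaw 26.41 q [-0.71  0.14  1.67  0.    1.33 -1.17] F [-0.4 -0.  -2.7] w 0.0677 t 21.6 tiltx [-0.  0. -1.]
twist units 0.0 then shift units x,y,z [ 0.24 -0.01  0.  ]
diff 11.88
pos [ 0.4112 -0.2626  0.3069] yaw 26.41 q [-0.71  0.14  1.67  0.    1.33 -1.17] F [-0.4 -0.1 -2.4] w 0.0681 t 21.65 tiltx [-0.001  0.001 -1.   ]
twist units 0.0 then shift units x,y,z [ 0.23 -0.01  0.01]
```

View pics/c4.png

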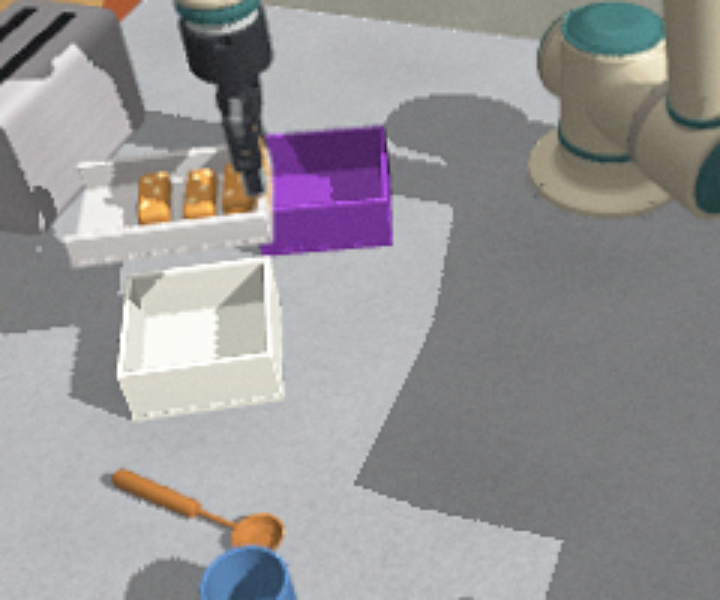

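```bash
cat > tilt.py <<'E'
from look import *
import sys
def tilt(fn=None):
    im,d=manip.get_image('scene')
    if fn: cv2.imwrite('pics/'+fn,cv2.resize(im[80:280,140:380],(720,600))[:,:,::-1])
    s,p,M=tool(); ax=-M[:,2]; ty=M[:,1]   # tray +x = -tool z
    v,u=np.mgrid[0:400,0:640]; P=ray_pts('scene',u,v,d); ok=d.ravel()>0
    Q=P-p; a=Q@ax; b=Q@ty; z=Q[:,2]
    # side walls outer face / all points within |b|<.066, -.2<a<.0
    k=ok&(abs(b)<.066)&(a>-.22)&(a<-.02)&(z<-.02)&(P[:,2]>.085)
    hsv=cv2.cvtColor(im,cv2.COLOR_RGB2HSV).reshape(-1,3); k&=(hsv[:,1]<60)
    kf=k&(abs(b)<.048)
    A=np.c_[a[kf],np.ones(kf.sum())]; zz=z[kf]; w=np.ones(len(zz),bool)
    for _ in range(6):
        c=np.linalg.lstsq(A[w],zz[w],rcond=None)[0]; r=zz-A@c; w=abs(r)<max(.004,1.5*np.median(abs(r)))
    print('tilt deg',np.degrees(np.arctan(c[0])).round(1),'n',w.sum(),'floor z at a=-.184 world',(p[2]+c[1]-.184*c[0]).round(4),'a range',a[kf][w].min().round(3),a[kf][w].max().round(3))
    return im,d
if __name__=='__main__':
    tilt(sys.argv[1]); plan([.411,-.263,.18],26.4)
E
python3 tilt.py c5.png
```

```text
tilt deg 1.2 n 294 floor z at a=-.184 world 0.2037 a range -0.181 -0.04
pos [ 0.4111 -0.2626  0.3068] yaw 26.41 q [-0.71  0.14  1.67  0.    1.33 -1.17] F [-0.3  0.2 -2.1] w 0.068 t 21.7 tiltx [-0.001  0.001 -1.   ]
twist units 0.0 then shift units x,y,z [ 4.23 -0.01  0.01]
```

Tilt is about 1°. I'll lower the tray to just above the crock rims, where a release only drops it a few mm and it rests on both rims, and re-grip higher on the board so the pads have less torsional hold.

Emit:
play_rows --newtons 60 --pt "1 0.3 0 0 0" --pt "1 0.5 0 0 0" --pt "1 0.5 0 0 0" --pt "1 0.5 0 0 0" --pt "1 0.5 0 0 0" --pt "1 0.5 0 0 0" --pt "1 0.5 0 0 0" --pt "1 0.4 0 0 0" --pt "1 0.3 0 0 0" --pt "1 0.1 0 0 0" --pt "1 0 0 0 0"

```text
clock: 22.8
position: [0.4114, -0.2628, 0.1842]
ee_rot: [0.601, 0.373, 0.601, -0.372]
contact_force: [-0.2, 0.5, -1.9]
width: 0.0679
```

```bash
python3 tilt.py c6.png; cp pics/c6.png pics/c6b.png
```

```text
tilt deg 3.6 n 24 floor z at a=-.184 world 0.084 a range -0.178 -0.075
pos [ 0.4116 -0.263   0.1847] yaw 26.41 q [-0.71  0.25  1.87  0.    1.02 -1.17] F [ 0.5 -0.2 -2.6] w 0.068 t 22.85 tiltx [ 0.  0. -1.]
twist units 0.0 then shift units x,y,z [ 0.16 -0.02 -0.01]
```

View pics/c6.png

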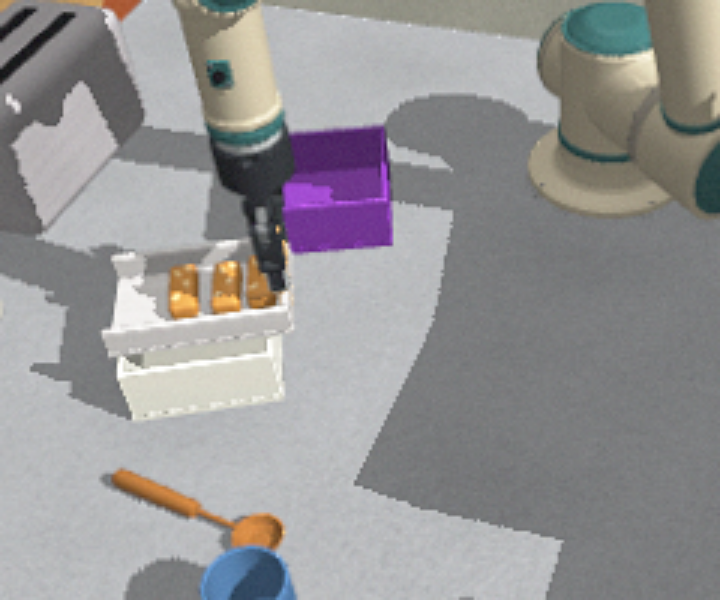

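Emit:
play_rows --newtons 20 --pt "1 0.15 0 0 0" --pt "0.27 0 0 0 0" --pt "0.26 0 0 0 0" --pt "0.25 0 0 0 0"

```text
clock: 23.25
position: [0.4116, -0.263, 0.1805]
ee_rot: [0.601, 0.373, 0.601, -0.373]
contact_force: [-0.5, 0.4, -2.4]
width: 0.0681
```

Emit:
play_rows --pt "0.24 0 0 0 0" --pt "0.24 0 0 0 0"

```text
clock: 23.45
position: [0.4116, -0.263, 0.1804]
ee_rot: [0.601, 0.373, 0.601, -0.373]
contact_force: [-0.3, -0.1, -3.1]
width: 0.0679
```

Emit:
play_rows --pt "0.23 0 0 0 0" --pt "0.23 0 0 0 0"

```text
clock: 23.65
position: [0.4116, -0.263, 0.1803]
ee_rot: [0.601, 0.373, 0.601, -0.373]
contact_force: [-0.7, 0.6, -3.1]
width: 0.0678
```

Emit:
play_rows --pt "0.22 0 0 0 0" --pt "0.22 0 0 0 0"

```text
clock: 23.85
position: [0.4116, -0.263, 0.1803]
ee_rot: [0.601, 0.373, 0.601, -0.373]
contact_force: [-0.6, 0.2, -2.7]
width: 0.0679
```

Emit:
play_rows --pt "0.21 0 0 0 0" --pt "0.21 0 0 0 0"

```text
clock: 24.05
position: [0.4115, -0.263, 0.1802]
ee_rot: [0.601, 0.373, 0.601, -0.373]
contact_force: [-0.3, 0.1, -2.8]
width: 0.0675
```

Emit:
play_rows --pt "0.2 0 0 0 0" --pt "0.2 0 0 0 0"

```text
clock: 24.25
position: [0.4116, -0.263, 0.1803]
ee_rot: [0.601, 0.373, 0.601, -0.373]
contact_force: [0.6, 0.7, -3.1]
width: 0.0683
```

```bash
python3 tilt.py c7.png
```

```text
tilt deg -5.9 n 13 floor z at a=-.184 world 0.1105 a range -0.111 -0.037
pos [ 0.4116 -0.263   0.1803] yaw 26.4 q [-0.71  0.25  1.87  0.    1.01 -1.17] F [-0.1 -0.3 -2.7] w 0.069 t 24.3 tiltx [ 0.  0. -1.]
twist units 0.0 then shift units x,y,z [ 0.01 -0.02 -0.01]
```

View pics/c7.png

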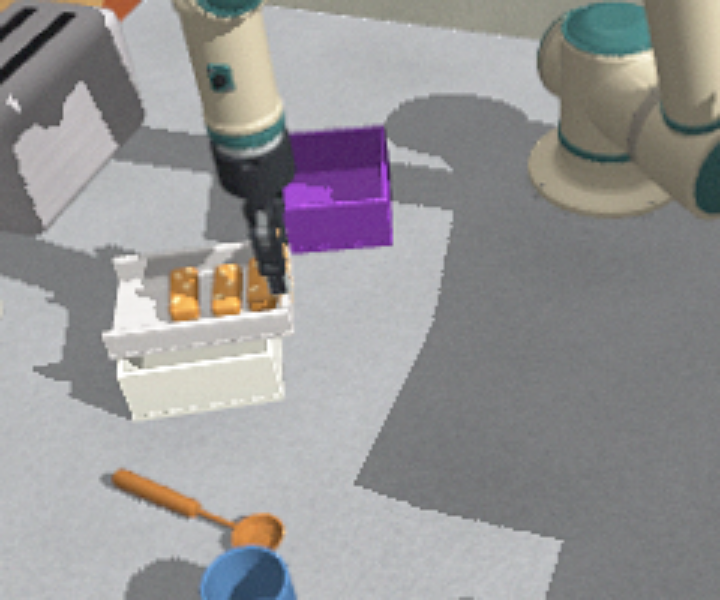

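Emit:
play_rows --pt "0.19 0 0 0 0" --pt "0.19 0 0 0 0"

```text
clock: 24.5
position: [0.4116, -0.263, 0.1803]
ee_rot: [0.601, 0.373, 0.601, -0.373]
contact_force: [0.2, -0.1, -2.6]
width: 0.0695
```

Emit:
play_rows --pt "0.185 0 0 0 0" --pt "0.185 0 0 0 0"

```text
clock: 24.7
position: [0.4115, -0.263, 0.1803]
ee_rot: [0.601, 0.373, 0.601, -0.373]
contact_force: [0.6, 0.5, -3.0]
width: 0.0694
```

Emit:
play_rows --pt "0.18 0 0 0 0" --pt "0.18 0 0 0 0"

```text
clock: 24.9
position: [0.4117, -0.2631, 0.1804]
ee_rot: [0.601, 0.373, 0.601, -0.373]
contact_force: [-0.0, 0.5, -1.1]
width: 0.0701
```

Emit:
play_rows --pt "0.175 0 0 0 0" --pt "0.175 0 0 0 0"

```text
clock: 25.1
position: [0.4118, -0.2632, 0.1806]
ee_rot: [0.601, 0.372, 0.601, -0.373]
contact_force: [-0.2, 0.1, -0.5]
width: 0.0704
```

```bash
python3 tilt.py c8.png; python3 chk.py c8.png
```

```text
tilt deg 74.9 n 6 floor z at a=-.184 world -0.319 a range -0.073 -0.072
pos [ 0.4118 -0.2632  0.1806] yaw 26.41 q [-0.71  0.25  1.87  0.    1.01 -1.17] F [-0.4  0.5  0.1] w 0.0707 t 25.15 tiltx [ 0.001 -0.001 -1.   ]
twist units 0.0 then shift units x,y,z [ 0.02 -0.02 -0.02]
diff 45.14
pos [ 0.4118 -0.2632  0.1806] yaw 26.4 q [-0.71  0.25  1.87  0.    1.01 -1.17] F [ 0.2 -0.4 -0. ] w 0.0706 t 25.2 tiltx [ 0.001 -0.    -1.   ]
twist units 0.0 then shift units x,y,z [-3.98 -0.02 -0.02]
```

View pics/c8.png

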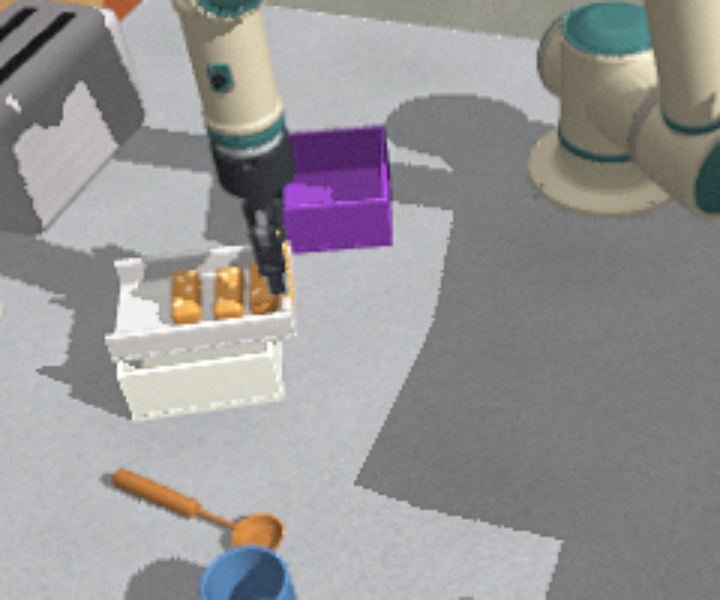

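The tray let go between closures 0.185 and 0.18 and now rests on both rims, so there is a usable graded range. I'll raise the pads 8 mm on the board, re-grip, and lift.

Emit:
play_rows --newtons 100 --pt "0.13 0 0 0 0" --pt "0.13 0 0 0 0" --pt "0.13 -0.27 0 0 0" --pt "0.13 0 0 0 0" --pt "0.3 0 0 0 0" --pt "1 0 0 0 0" --pt "1 0 0 0 0" --pt "1 0 0 0 0" --pt "1 0 0 0 0"

```text
clock: 26.1
position: [0.412, -0.2633, 0.1902]
ee_rot: [0.602, 0.372, 0.6, -0.373]
contact_force: [-0.5, 2.3, 10.2]
width: 0.067
```

```bash
python3 tilt.py c9.png; python3 - <<'E'
from h import *
save('wrist','w12.png')
E
```

```text
tilt deg 3.4 n 5 floor z at a=-.184 world 0.0875 a range -0.072 -0.049
pos [ 0.412  -0.2633  0.1902] yaw 26.41 q [-0.71  0.24  1.86 -0.    1.04 -1.17] F [-1.6  0.7 10.5] w 0.0671 t 26.15 tiltx [ 0.002 -0.002 -1.   ]
twist units 0.0 then shift units x,y,z [ 0.34 -0.02 -0.02]
```

View pics/w12.png

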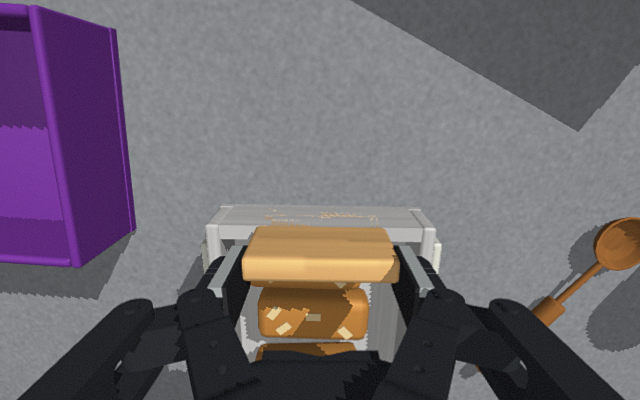

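Emit:
play_rows --pt "1 -0.2 0 0 0" --pt "1 -0.4 0 0 0" --pt "1 -0.5 0 0 0" --pt "1 -0.5 0 0 0" --pt "1 -0.5 0 0.1 0" --pt "1 -0.5 0 0.1 0" --pt "1 -0.5 0 0.1 0" --pt "1 -0.5 0 0 0" --pt "1 -0.3 0 0 0" --pt "1 -0.1 0 0 0" --pt "1 0 0 0 0"

```text
clock: 27.3
position: [0.4154, -0.2709, 0.3082]
ee_rot: [0.601, 0.373, 0.601, -0.372]
contact_force: [0.1, 0.6, -2.7]
width: 0.0671
```

```bash
python3 tilt.py c10.png
```

```text
tilt deg 2.1 n 269 floor z at a=-.184 world 0.1876 a range -0.179 -0.04
pos [ 0.4152 -0.2707  0.3078] yaw 26.41 q [-0.72  0.15  1.66  0.    1.33 -1.18] F [-0.7 -0.5 -3.4] w 0.067 t 27.35 tiltx [-0.001  0.001 -1.   ]
twist units 0.0 then shift units x,y,z [ 4.26 -0.01 -0.29]
```

Emit:
play_rows --newtons 50 --pt "1 0 0 0 0" --pt "1 0 0 0 0"

```text
clock: 27.55
position: [0.4153, -0.2708, 0.3077]
ee_rot: [0.6, 0.373, 0.602, -0.372]
contact_force: [0.5, -0.3, -2.9]
width: 0.0668
```

```bash
python3 tilt.py c11.png
```

```text
tilt deg 2.3 n 269 floor z at a=-.184 world 0.1868 a range -0.177 -0.036
pos [ 0.4154 -0.2709  0.3078] yaw 26.4 q [-0.72  0.15  1.66  0.    1.33 -1.18] F [-0.2  0.3 -2.5] w 0.0672 t 27.6 tiltx [-0.001  0.001 -1.   ]
twist units 0.0 then shift units x,y,z [ 4.26 -0.01 -0.3 ]
```

Emit:
play_rows --newtons 20 --pt "1 0 0 0 0" --pt "1 0 0 0 0"

```text
clock: 27.8
position: [0.4155, -0.271, 0.3082]
ee_rot: [0.601, 0.373, 0.601, -0.373]
contact_force: [0.1, 0.6, -2.6]
width: 0.0667
```

```bash
python3 tilt.py c12.png
```

```text
tilt deg 2.3 n 274 floor z at a=-.184 world 0.1875 a range -0.177 -0.039
pos [ 0.4155 -0.2711  0.3082] yaw 26.41 q [-0.72  0.15  1.66  0.    1.33 -1.18] F [-0.4 -0.3 -1.8] w 0.067 t 27.85 tiltx [-0.  0. -1.]
twist units 0.0 then shift units x,y,z [ 4.27 -0.02 -0.31]
```

Emit:
play_rows --pt "0.25 0 0 0 0" --pt "0.235 0 0 0 0" --pt "0.225 0 0 0 0" --pt "0.225 0 0 0 0"

```text
clock: 28.25
position: [0.4155, -0.271, 0.3084]
ee_rot: [0.601, 0.373, 0.601, -0.373]
contact_force: [-0.7, -0.1, -2.7]
width: 0.0671
```

```bash
python3 tilt.py d1.png
```

```text
tilt deg 2.4 n 278 floor z at a=-.184 world 0.1877 a range -0.177 -0.039
pos [ 0.4156 -0.2711  0.3084] yaw 26.4 q [-0.72  0.15  1.66  0.    1.33 -1.18] F [-0.4 -0.6 -2.3] w 0.067 t 28.3 tiltx [ 0.  0. -1.]
twist units 0.0 then shift units x,y,z [ 4.28 -0.02 -0.31]
```

Emit:
play_rows --pt "0.22 0 0 0 0" --pt "0.215 0 0 0 0" --pt "0.215 0 0 0 0"

```text
clock: 28.6
position: [0.4155, -0.271, 0.3084]
ee_rot: [0.601, 0.373, 0.601, -0.373]
contact_force: [-0.2, 0.4, -2.2]
width: 0.0671
```

```bash
python3 tilt.py d2.png
```

```text
tilt deg 2.0 n 277 floor z at a=-.184 world 0.1881 a range -0.177 -0.039
pos [ 0.4156 -0.271   0.3084] yaw 26.4 q [-0.72  0.15  1.66  0.    1.33 -1.18] F [-0.3  0.1 -2.5] w 0.0677 t 28.65 tiltx [ 0.  0. -1.]
twist units 0.0 then shift units x,y,z [ 4.28 -0.02 -0.31]
```

Emit:
play_rows --pt "0.212 0 0 0 0" --pt "0.21 0 0 0 0" --pt "0.21 0 0 0 0"

```text
clock: 28.95
position: [0.4156, -0.2711, 0.3084]
ee_rot: [0.601, 0.373, 0.601, -0.373]
contact_force: [-0.2, 0.8, -3.3]
width: 0.0681
```

```bash
python3 tilt.py d3.png
```

```text
tilt deg 2.4 n 275 floor z at a=-.184 world 0.1879 a range -0.178 -0.035
pos [ 0.4155 -0.271   0.3084] yaw 26.4 q [-0.72  0.15  1.66  0.    1.33 -1.18] F [ 0.6 -0.  -1.9] w 0.0678 t 29.0 tiltx [ 0.  0. -1.]
twist units 0.0 then shift units x,y,z [ 4.28 -0.02 -0.31]
```

Emit:
play_rows --pt "0.205 0 0 0 0" --pt "0.2 0 0 0 0" --pt "0.2 0 0 0 0"

```text
clock: 29.3
position: [0.4156, -0.271, 0.3084]
ee_rot: [0.601, 0.373, 0.601, -0.373]
contact_force: [-0.1, -0.4, -2.2]
width: 0.0688
```

```bash
python3 tilt.py d4.png
```

```text
tilt deg 2.6 n 276 floor z at a=-.184 world 0.188 a range -0.177 -0.035
pos [ 0.4156 -0.271   0.3084] yaw 26.4 q [-0.72  0.15  1.66  0.    1.33 -1.18] F [ 0.7 -0.3 -2.5] w 0.0687 t 29.35 tiltx [ 0.  0. -1.]
twist units 0.0 then shift units x,y,z [ 4.28 -0.02 -0.31]
```

Emit:
play_rows --pt "0.197 0 0 0 0" --pt "0.195 0 0 0 0"

```text
clock: 29.55
position: [0.4156, -0.271, 0.3084]
ee_rot: [0.601, 0.373, 0.601, -0.373]
contact_force: [0.3, 0.4, -2.6]
width: 0.069
```

```bash
python3 tilt.py d5.png
```

```text
tilt deg 2.3 n 277 floor z at a=-.184 world 0.1885 a range -0.178 -0.039
pos [ 0.4156 -0.271   0.3084] yaw 26.41 q [-0.72  0.15  1.66  0.    1.33 -1.18] F [ 0.5  0.5 -1.8] w 0.0687 t 29.6 tiltx [ 0.  0. -1.]
twist units 0.0 then shift units x,y,z [ 4.28 -0.02 -0.31]
```

Emit:
play_rows --pt "0.193 0 0 0 0" --pt "0.193 0 0 0 0"

```text
clock: 29.8
position: [0.4156, -0.271, 0.3084]
ee_rot: [0.601, 0.373, 0.601, -0.373]
contact_force: [-0.8, -0.1, -3.5]
width: 0.0689
```

```bash
python3 tilt.py d6.png
```

```text
tilt deg 2.3 n 277 floor z at a=-.184 world 0.1885 a range -0.177 -0.039
pos [ 0.4155 -0.271   0.3084] yaw 26.41 q [-0.72  0.15  1.66  0.    1.33 -1.18] F [ 0.3 -0.2 -2.3] w 0.0688 t 29.85 tiltx [-0.  0. -1.]
twist units 0.0 then shift units x,y,z [ 4.28 -0.02 -0.31]
```

Emit:
play_rows --pt "0.191 0 0 0 0" --pt "0.191 0 0 0 0"

```text
clock: 30.05
position: [0.4156, -0.271, 0.3084]
ee_rot: [0.601, 0.373, 0.601, -0.373]
contact_force: [-0.1, -1.0, -2.7]
width: 0.0692
```

```bash
python3 tilt.py d7.png
```

```text
tilt deg 2.2 n 272 floor z at a=-.184 world 0.1886 a range -0.177 -0.038
pos [ 0.4156 -0.271   0.3084] yaw 26.4 q [-0.72  0.15  1.66  0.    1.33 -1.18] F [-0.5  0.3 -1.5] w 0.069 t 30.1 tiltx [ 0.  0. -1.]
twist units 0.0 then shift units x,y,z [ 4.28 -0.02 -0.31]
```

Emit:
play_rows --pt "0.189 0 0 0 0" --pt "0.189 0 0 0 0"

```text
clock: 30.3
position: [0.4155, -0.271, 0.3084]
ee_rot: [0.601, 0.373, 0.601, -0.373]
contact_force: [-0.3, -0.2, -2.8]
width: 0.0694
```

```bash
python3 tilt.py d8.png
```

```text
tilt deg 2.1 n 267 floor z at a=-.184 world 0.1885 a range -0.177 -0.039
pos [ 0.4155 -0.271   0.3084] yaw 26.41 q [-0.72  0.15  1.66  0.    1.33 -1.18] F [ 0.7  0.3 -3.7] w 0.0693 t 30.35 tiltx [ 0.  0. -1.]
twist units 0.0 then shift units x,y,z [ 4.28 -0.02 -0.31]
```

Emit:
play_rows --pt "0.188 0 0 0 0" --pt "0.187 0 0 0 0"

```text
clock: 30.55
position: [0.4156, -0.2711, 0.3084]
ee_rot: [0.601, 0.373, 0.601, -0.373]
contact_force: [-0.7, 0.1, -3.3]
width: 0.0697
```

```bash
python3 tilt.py d9.png|head -1
```

```text
tilt deg 3.6 n 270 floor z at a=-.184 world 0.1835 a range -0.176 -0.036
```

Emit:
play_rows --pt "0.186 0 0 0 0"

```text
clock: 30.7
position: [0.4156, -0.2711, 0.3084]
ee_rot: [0.601, 0.373, 0.601, -0.373]
contact_force: [-0.3, 0.2, -2.8]
width: 0.0696
```

```bash
python3 tilt.py d10.png|head -1
```

```text
tilt deg 12.6 n 233 floor z at a=-.184 world 0.1508 a range -0.163 -0.029
```

Emit:
play_rows --pt "0.185 0 0 0 0"

```text
clock: 30.85
position: [0.4156, -0.2711, 0.3084]
ee_rot: [0.601, 0.373, 0.601, -0.373]
contact_force: [-0.6, 0.2, -1.8]
width: 0.0698
```

```bash
python3 tilt.py d11.png|head -1
```

```text
tilt deg 28.2 n 126 floor z at a=-.184 world 0.0859 a range -0.13 -0.047
```

It pivots smoothly now (28°). Holding this closure.

Emit:
play_rows --pt "0.186 0 0 0 0" --pt "0.186 0 0 0 0"

```text
clock: 31.1
position: [0.4155, -0.271, 0.3084]
ee_rot: [0.601, 0.373, 0.601, -0.373]
contact_force: [0.2, 0.4, -3.2]
width: 0.0697
```

```bash
python3 tilt.py e1.png
```

```text
tilt deg 49.4 n 36 floor z at a=-.184 world -0.0067 a range -0.1 -0.02
pos [ 0.4156 -0.271   0.3084] yaw 26.4 q [-0.72  0.15  1.66  0.    1.33 -1.18] F [ 0.1  0.4 -3. ] w 0.0694 t 31.15 tiltx [ 0.  0. -1.]
twist units 0.0 then shift units x,y,z [ 4.28 -0.02 -0.31]
```

View pics/e1.png

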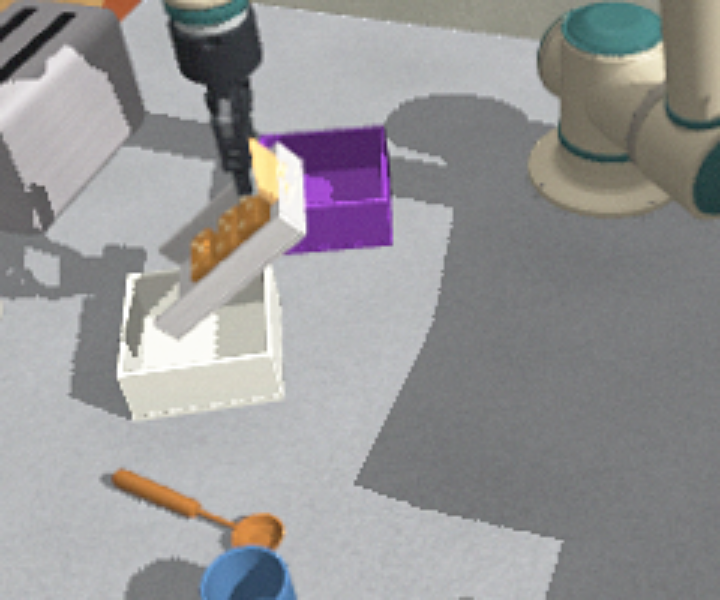

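The rusks are about to slide out over the crock. I'll firm the grip slightly so the tray doesn't slip as it unloads.

Emit:
play_rows --pt "0.19 0 0 0 0" --pt "0.2 0 0 0 0" --pt "0.2 0 0 0 0" --pt "0.2 0 0 0 0"

```text
clock: 31.55
position: [0.4156, -0.2712, 0.3085]
ee_rot: [0.601, 0.373, 0.601, -0.373]
contact_force: [-0.5, 0.7, -1.3]
width: 0.0693
```

```bash
python3 tilt.py e2.png
```

```text
tilt deg 38.8 n 203 floor z at a=-.184 world 0.028 a range -0.102 -0.022
pos [ 0.4156 -0.2712  0.3085] yaw 26.4 q [-0.72  0.15  1.66  0.    1.33 -1.18] F [ 0.7  0.1 -1.3] w 0.0691 t 31.6 tiltx [ 0. -0. -1.]
twist units 0.0 then shift units x,y,z [ 4.28 -0.02 -0.31]
```

View pics/e2.png

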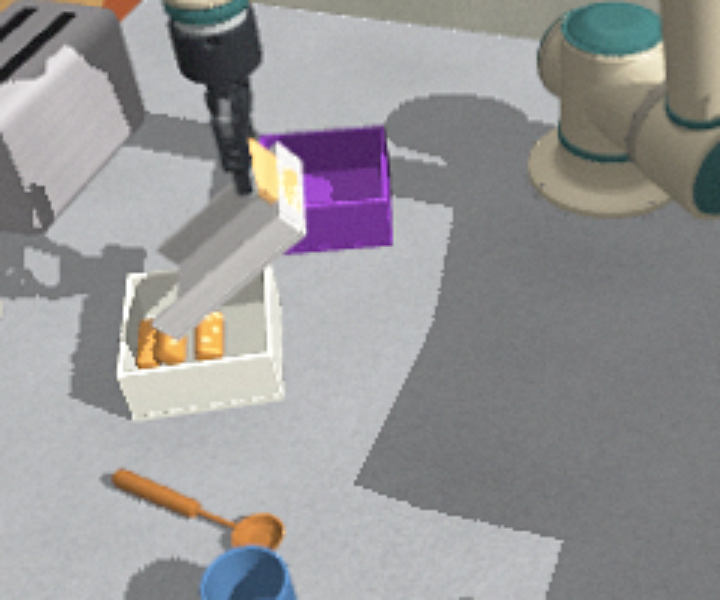

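All three rusks lie in the crock (around (150–220,340) in the crop) and the tray is empty at roughly 40°. I'll firm the grip, lift clear and carry the tray back to open worktop.

Emit:
play_rows --newtons 40 --pt "0.5 -0.3 0 0 0" --pt "0.5 -0.5 0 0 0" --pt "0.5 -0.5 0 0 0" --pt "0.5 -0.3 0 0 0" --pt "0.5 0 0.2 -0.3 0" --pt "0.5 0 0.4 -0.6 0" --pt "0.5 0 0.45 -0.7 0" --pt "0.5 0 0.45 -0.7 0" --pt "0.5 0 0.45 -0.7 0" --pt "0.5 0 0.45 -0.7 0" --pt "0.5 0 0.45 -0.7 0" --pt "0.5 0 0.45 -0.7 0" --pt "0.5 0 0.45 -0.7 0" --pt "0.5 0 0.45 -0.7 0" --pt "0.5 0 0.45 -0.7 0" --pt "0.5 0 0.4 -0.6 0" --pt "0.5 0 0.3 -0.4 0" --pt "0.5 0 0.2 -0.2 0" --pt "0.5 0 0 0 0"

```text
clock: 33.5
position: [0.4524, 0.0298, 0.356]
ee_rot: [0.601, 0.372, 0.602, -0.372]
contact_force: [0.5, -0.4, -2.7]
width: 0.0686
```

```bash
python3 - <<'E'
from look import *
plan([.450,.029,.26],26.4)
im,d=save('scene','f1.png'); cv2.imwrite('pics/f1c.png',cv2.resize(im[80:280,160:400],(720,600))[:,:,::-1])
s,p,M=tool(); ax=-M[:,2]; ty=M[:,1]
v,u=np.mgrid[0:400,0:640]; P=ray_pts('scene',u,v,d); ok=d.ravel()>0
Q=P-p;a=Q@ax;b=Q@ty
k=ok&(abs(b)<.066)&(a>-.2)&(a<.1)&(P[:,2]>.03)&(P[:,2]<.26)
for lo in np.arange(-.18,.09,.02):
    kk=k&(a>=lo)&(a<lo+.02)
    if kk.sum()>3: print(lo.round(2),kk.sum(),P[kk,2].min().round(3),P[kk,2].max().round(3))
# outer side-wall plane line fit: bottom edge
E
```

```text
pos [0.4524 0.0298 0.356 ] yaw 26.52 q [-0.09  0.06  1.65  0.    1.43 -0.55] F [ 0.5 -0.4 -2.7] w 0.0686 t 33.5 tiltx [-0.001  0.    -1.   ]
twist units 0.02 then shift units x,y,z [ 3.2  -0.08 -0.01]
-0.12 124 0.139 0.18
-0.1 305 0.142 0.198
-0.08 311 0.157 0.212
-0.06 319 0.173 0.226
-0.04 331 0.186 0.244
-0.02 328 0.201 0.259
-0.0 225 0.215 0.26
0.02 86 0.232 0.26
0.04 39 0.249 0.26
```

View pics/f1c.png

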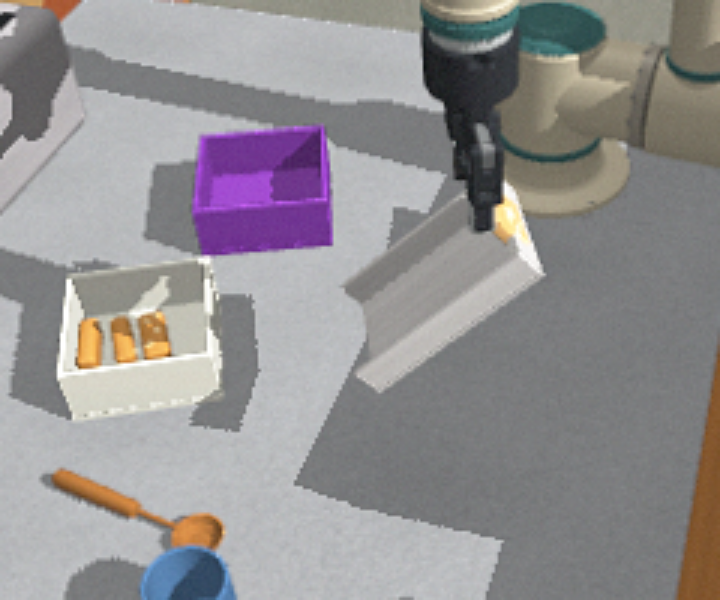

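The slope is about 37° with the lip bottom at z ≈ 0.137. I'll lower until the lip is about at the worktop, then lay the tray down along an arc with a light grip.

Emit:
play_rows --newtons 20 --pt "0.5 0.3 0 0 0" --pt "0.5 0.6 0 0 0" --pt "0.5 0.8 0 0 0" --pt "0.5 0.8 0 0 0" --pt "0.5 0.7 0 0 0" --pt "0.4 0.6 0 0 0" --pt "0.3 0.4 0 0 0" --pt "0.25 0.2 0 0 0" --pt "0.2 0 0 0 0" --pt "0.2 0 0 0 0"

```text
clock: 34.55
position: [0.4529, 0.0284, 0.2247]
ee_rot: [0.601, 0.373, 0.601, -0.373]
contact_force: [0.3, 0.4, -1.4]
width: 0.0685
```

```bash
python3 - <<'E'
from look import *
plan([.410,.11,.12],26.4)
im,d=save('scene','f2.png'); cv2.imwrite('pics/f2c.png',cv2.resize(im[80:280,200:440],(720,600))[:,:,::-1])
E
```

```text
pos [0.4529 0.0284 0.2247] yaw 26.37 q [-0.09  0.16  1.88  0.    1.11 -0.55] F [ 0.3  0.4 -1.4] w 0.0685 t 34.55 tiltx [ 0.001 -0.    -1.   ]
twist units -0.0 then shift units x,y,z [ 3.49 -0.07 -3.07]
```

View pics/f2c.png

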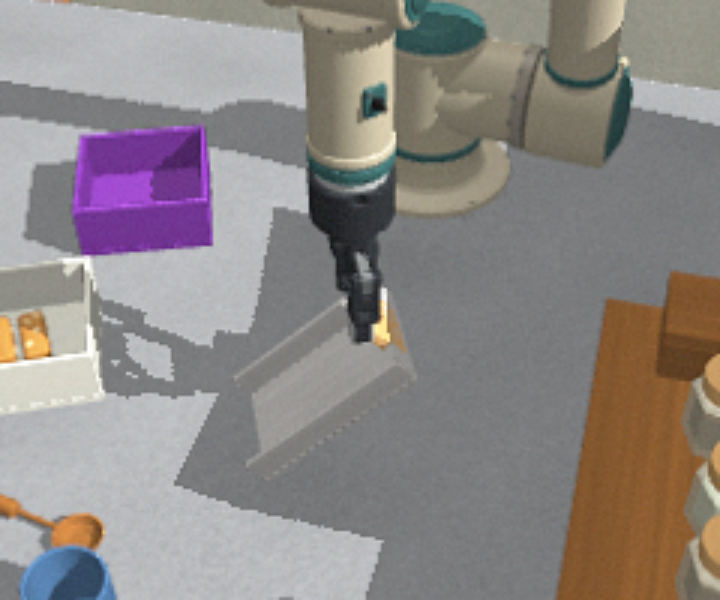

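The lip is about 5 mm above the worktop, so I'll lay it down.

Emit:
play_rows --pt "0.2 0.2 0 -0.2 0" --pt "0.2 0.2 0 -0.27 0" --pt "0.2 0.22 0 -0.26 0" --pt "0.2 0.23 0 -0.25 0" --pt "0.2 0.25 0 -0.23 0" --pt "0.2 0.25 0 -0.23 0" --pt "0.2 0.27 0 -0.2 0" --pt "0.2 0.28 0 -0.2 0" --pt "0.2 0 0 0 0"

```text
clock: 35.5
position: [0.4269, 0.0785, 0.166]
ee_rot: [0.6, 0.372, 0.602, -0.373]
contact_force: [-0.5, 0.6, 1.5]
width: 0.0686
```

```bash
python3 - <<'E'
from look import *
plan([.410,.11,.12],26.4)
im,d=save('scene','f3.png'); cv2.imwrite('pics/f3c.png',cv2.resize(im[80:280,200:440],(720,600))[:,:,::-1])
E
```

```text
pos [0.4269 0.0785 0.166 ] yaw 26.46 q [ 0.02  0.2   2.   -0.    0.95 -0.44] F [-0.5  0.6  1.5] w 0.0686 t 35.5 tiltx [-0.003 -0.    -1.   ]
twist units 0.01 then shift units x,y,z [ 1.53 -0.04 -1.19]
```

View pics/f3c.png

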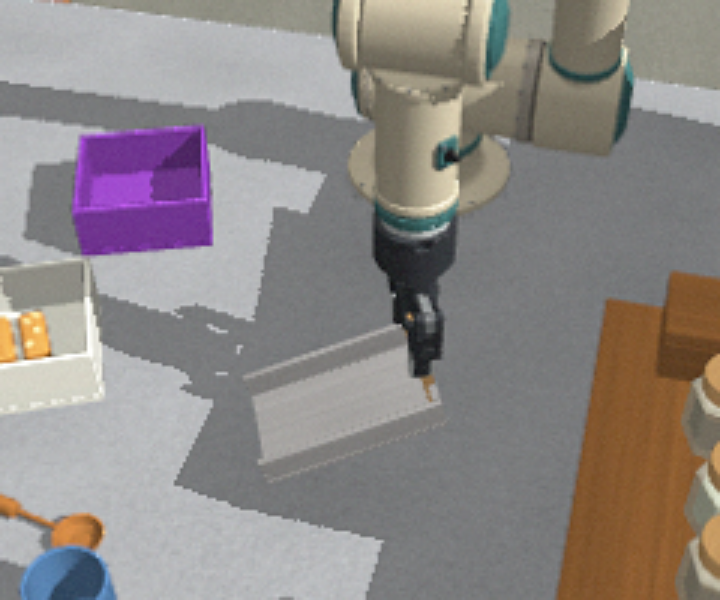

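Pivoting back as intended; now the remaining part.

Emit:
play_rows --pt "0.2 0.28 0 -0.18 0" --pt "0.2 0.28 0 -0.18 0" --pt "0.2 0.28 0 -0.16 0" --pt "0.2 0.26 0 -0.13 0" --pt "0.2 0.22 0 -0.1 0" --pt "0.2 0.15 0 -0.05 0" --pt "0.2 0 0 0 0" --pt "0.2 0 0 0 0"

```text
clock: 36.35
position: [0.417, 0.0998, 0.1232]
ee_rot: [0.601, 0.373, 0.601, -0.373]
contact_force: [-1.1, 1.1, 1.2]
width: 0.0685
```

```bash
python3 - <<'E'
from look import *
plan([.410,.11,.12],26.4)
im,d=save('scene','f4.png'); cv2.imwrite('pics/f4c.png',cv2.resize(im[80:280,200:440],(720,600))[:,:,::-1])
s,p,M=tool(); ax=-M[:,2]; ty=M[:,1]
v,u=np.mgrid[0:400,0:640]; P=ray_pts('scene',u,v,d); ok=d.ravel()>0
Q=P-p;a=Q@ax;b=Q@ty
for n,k in(('floor',abs(b)<.045),('wall',(abs(b)>.052)&(abs(b)<.064)&(P[:,2]>.02))):
    k=k&ok&(a>-.19)&(a<-.02)&(P[:,2]<.06)
    for lo in np.arange(-.18,-.02,.04):
        kk=k&(a>=lo)&(a<lo+.02); print(n,lo.round(2),np.median(P[kk,2]).round(4),P[kk,2].max().round(4))
E
```

```text
pos [0.417  0.0998 0.1232] yaw 26.39 q [ 0.07  0.25  2.07  0.    0.82 -0.39] F [-1.1  1.1  1.2] w 0.0685 t 36.35 tiltx [-0.001  0.    -1.   ]
twist units -0.0 then shift units x,y,z [ 0.11 -0.06 -0.41]
floor -0.18 0.0053 0.0096
floor -0.14 0.0059 0.0098
floor -0.1 0.0063 0.0102
floor -0.06 0.0067 0.0111
wall -0.18 0.0321 0.036
wall -0.14 0.0327 0.0378
wall -0.1 0.0335 0.0399
wall -0.06 0.033 0.0399
```

View pics/f4c.png

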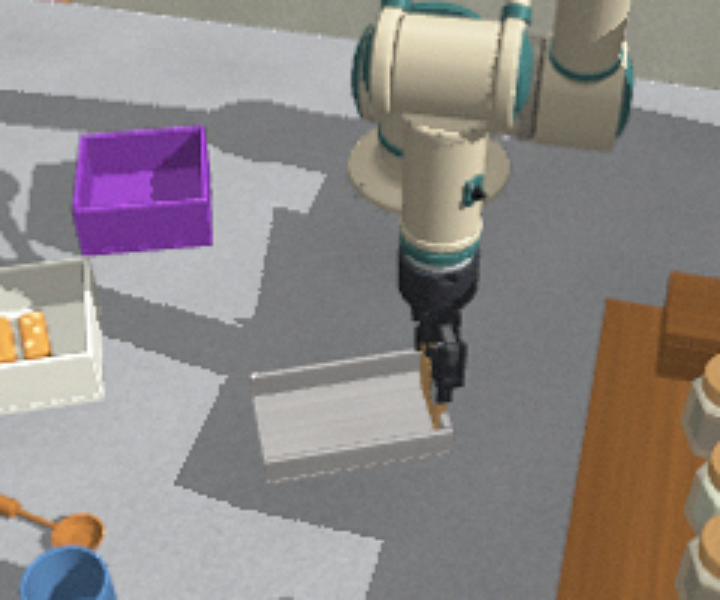

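Flat to within about 1 mm at the grip end. Settling, then releasing and rising.

Emit:
play_rows --pt "0.2 0.08 0 0 0" --pt "0.19 0 0 0 0" --pt "0.18 0 0 0 0" --pt "0.15 0 0 0 0" --pt "0.05 0 0 0 0" --pt "0 0 0 0 0" --pt "0 0 0 0 0" --pt "0 -0.3 0 0 0" --pt "0 -0.6 0 0 0" --pt "0 -1 0 0 0" --pt "0 -1 0 0 0" --pt "0 -1 0 0 0" --pt "0 -1 0 0 0" --pt "0 -1 0 0 0" --pt "0 -0.5 0 0 0" --pt "0 0 0 0 0"

```text
clock: 38.0
position: [0.4184, 0.0998, 0.3158]
ee_rot: [0.603, 0.374, 0.599, -0.371]
contact_force: [-0.2, 0.3, -0.4]
width: 0.0859
```

```bash
python3 - <<'E'
from look import *
plan([.410,.11,.12],26.4)
im,d=save('scene','f5.png'); im2,_=save('top','t5.png'); im3,_=save('wrist','w15.png')
s,p,M=tool(); ax=np.array([-.445,.896,0]); ty=np.array([.896,.445,0]); g=np.array([.417,.0998,0])
v,u=np.mgrid[0:400,0:640]; P=ray_pts('scene',u,v,d); ok=d.ravel()>0
Q=P-g;a=Q@ax;b=Q@ty
for lo in np.arange(-.18,-.0,.04):
    kk=ok&(abs(b)<.045)&(P[:,2]<.05)&(a>=lo)&(a<lo+.02); print('floor',lo.round(2),np.median(P[kk,2]).round(4))
for q in ['rusk1_center','crock','salt','mug','spoon','jar_a','oak_box']:
    for c in ['scene','top']:
        for r in manip.mark_of(c,q)[:4]:
            if r['conf']>.4: print(c,q,round(r['conf'],2),c2w(c,r['location']).round(3))
E
```

```text
pos [0.4184 0.0998 0.3158] yaw 26.41 q [ 0.07  0.04  1.77  0.    1.33 -0.39] F [-0.2  0.3 -0.4] w 0.0859 t 38.0 tiltx [ 0.006  0.001 -1.   ]
twist units 0.0 then shift units x,y,z [ 6.53 -0.1  -0.43]
floor -0.18 0.005
floor -0.14 0.0052
floor -0.1 0.0052
floor -0.06 0.0058
floor -0.02 0.0069
scene rusk1_center 0.41 [ 0.481 -0.408  0.024]
top rusk1_center 0.5 [ 0.48  -0.411  0.02 ]
scene crock 0.82 [ 0.18  -0.324  0.002]
scene crock 0.62 [ 0.457 -0.347 -0.002]
top crock 0.95 [ 0.181 -0.324  0.003]
top crock 0.89 [ 0.454 -0.348  0.   ]
scene salt 0.85 [0.74  0.042 0.001]
top salt 0.89 [ 0.728  0.044 -0.003]
scene mug 0.63 [ 0.756 -0.144  0.001]
top mug 0.67 [ 0.757 -0.146  0.003]
scene spoon 0.56 [ 0.663 -0.262 -0.001]
scene spoon 0.42 [0.461 0.023 0.018]
top spoon 0.65 [ 0.657 -0.259  0.   ]
top spoon 0.65 [ 0.5   -0.063  0.004]
scene jar_a 0.95 [0.651 0.389 0.118]
scene jar_a 0.75 [0.571 0.388 0.117]
scene jar_a 0.61 [0.476 0.373 0.117]
top jar_a 0.72 [0.652 0.385 0.118]
top jar_a 0.68 [0.573 0.387 0.119]
top jar_a 0.65 [0.478 0.375 0.111]
scene oak_box 0.67 [0.373 0.377 0.116]
top oak_box 0.74 [0.373 0.38  0.119]
```

View pics/f5.png

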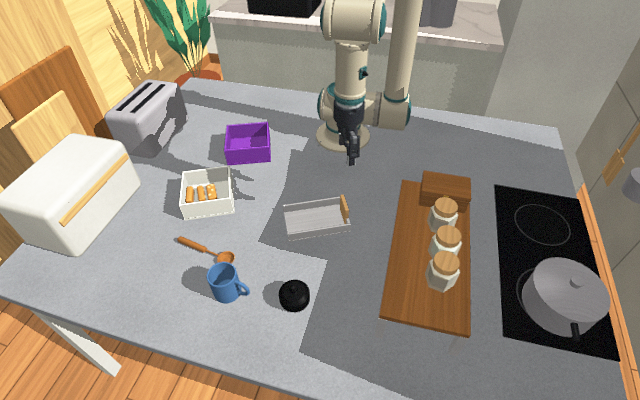

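View pics/t5.png

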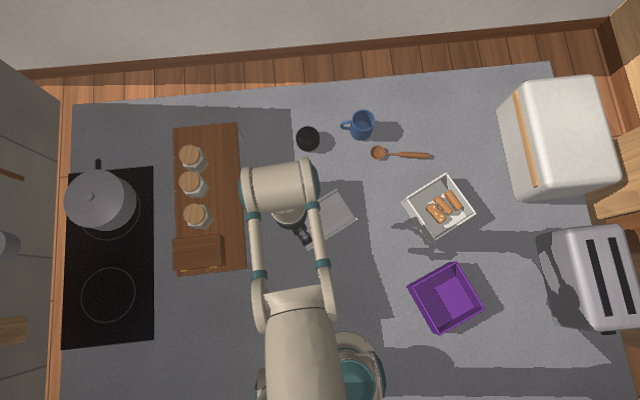

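Scene view: the empty tray is flat at (318,217), clear of the shelf, and the three rusks are in the white crock at (200,193). The bystanders are where they started and the gripper is free, so I'm handing in.

```bash
python3 -c "
from rig import manip
print(manip.sign_off())"
```

```text
the job is handed in; nothing more can be done
None
```

The job is done and handed in at about 39 s of the 70 s allowed. The tray is empty and flat on the open worktop, and all three rusks are in the white crock.

**What I did**
- I pulled the tray out by its far side wall, let go of it on the worktop, then took it by the wooden grip.
- Over the white crock it would not tip at first. The tool can only turn about its pointing axis, and even the minimum 20 N held the tray level.
- I rested the tray briefly on the crock's rims and let go, so the pads could take the board about 8 mm higher. I then eased the closure in small steps until the tray swung lip-down and the rusks slid in.
- I laid the tray back down lip first, released it and rose clear.

**Last checks**
- **Tray:** the floor measured 5–7 mm high along its length, against 4 mm nominal; the highest reading was at the grip end. The grip is clear of the shelf.
- **Rusks:** all three show in the crock in both the scene and top views. The network marked only one of them.
- **Other things:** the salt cellar, mug, spoon, jars, box and both crocks were within about 6 mm of their first readings, which is about the networks' error.
- **Gripper:** open, about 0.2 m above the tray and touching nothing.

**What disagreed:** the wrist and top views of the board differed by about 5 mm, so I took a point in between, and the grasp centred well. My tilt fit gave unreliable numbers while the tray sat on the crock, so there I went by the pictures and the wrist force.

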